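Load the bearing washer and start it with the pick

TASK

Gather every blue bearing from the orange pad into the steel scoop while it stands on the counter, then carry the scoop to the washer, tip the whole batch through the funnel into the clear jar (a stray that misses must still end up in the jar) and set the scoop back upright, centred on its grey pad. When all the bearings are in the jar, start the washer by pressing the tip of the yellow pick lightly onto the middle of the panel's pads in the order green, yellow, red, then hang the pick upright in its stand again. Leave the wheels, the bowl of clean bearings, the black rings, the socket and the spanner where they are.

Things in the scene. Friction and masses are not known exactly. Their poses are not given: they have to be found in the camera images.
- bearing0: skate bearing with blue shields, a disc 22 mm across and 7 mm thick; origin at the centre of its underside as it starts, z along its axis. Lies flat on the orange pad. 3 to 5 of the six bearings are present (None for the absent ones)
- bearing1: skate bearing with blue shields, a disc 22 mm across and 7 mm thick; origin at the centre of its underside as it starts, z along its axis. Lies flat on the orange pad. 3 to 5 of the six bearings are present (None for the absent ones)
- bearing2: skate bearing with blue shields, a disc 22 mm across and 7 mm thick; origin at the centre of its underside as it starts, z along its axis. Lies flat on the orange pad. 3 to 5 of the six bearings are present (None for the absent ones)
- bearing3: skate bearing with blue shields, a disc 22 mm across and 7 mm thick; origin at the centre of its underside as it starts, z along its axis. Lies flat on the orange pad. 3 to 5 of the six bearings are present (None for the absent ones)
- bearing4: skate bearing with blue shields, a disc 22 mm across and 7 mm thick; origin at the centre of its underside as it starts, z along its axis. Lies flat on the orange pad. 3 to 5 of the six bearings are present (None for the absent ones)
- bearing5: skate bearing with blue shields, a disc 22 mm across and 7 mm thick; origin at the centre of its underside as it starts, z along its axis. Lies flat on the orange pad. 3 to 5 of the six bearings are present (None for the absent ones)
- drain_pad: thin orange square-cornered pad 200 x 190 mm on the counter, flat (under 2 mm), where the blue bearings lie; origin at its centre on the counter
- scoop: open-fronted steel scoop: tray 110 mm long (x) by 76 mm wide (y), floor 3 mm thick, side walls 18 mm high (70 mm apart inside), back wall 22 mm high at +x, no wall at the front (-x), where things slide out. Red upright grip at the back: 30 mm long (x) by 16 mm thick (y), centred at x = +70 mm, from 12 to 62 mm high. Origin under the middle of the tray; about 180 g
- scoop_lip (a point): middle of the scoop's open front edge, at x = -55 mm, on the floor's upper face
- scoop_pad: thin grey pad 170 x 130 mm where the scoop stands at first; origin on the counter at the point over which the scoop's origin belongs (pad reaches from -73 to +97 mm along its x)
- washer: fixed parts washer: round blue base 120 mm across and 26 mm high, clear jar on it (52 mm inside, 58 mm outside, its floor at 34 mm and mouth at 114 mm over the counter), and a white funnel fixed in the jar's mouth; origin on the counter on the vertical axis of jar and funnel
- funnel_mouth (a point): centre of the funnel's round mouth, 132 mm across, at the height of its rim (172 mm over the counter); the funnel narrows to a 48 mm throat 60 mm lower
- panel: fixed black control panel 70 (x) x 170 (y) x 34 mm high carrying three touch pads in a row 50 mm apart along its y; origin under its centre
- pad_green: green round touch pad, 26 mm across, 8 mm thick, on top of the control panel; origin at the centre of its underside, so its touch face is 8 mm above, about 38 mm over the counter. It gives up to 3 mm against a spring (about 5 N)
- pad_yellow: yellow round touch pad, 26 mm across, 8 mm thick, on top of the control panel; origin at the centre of its underside, so its touch face is 8 mm above, about 38 mm over the counter. It gives up to 3 mm against a spring (about 5 N)
- pad_red: red round touch pad, 26 mm across, 8 mm thick, on top of the control panel; origin at the centre of its underside, so its touch face is 8 mm above, about 38 mm over the counter. It gives up to 3 mm against a spring (about 5 N)
- pick: yellow plastic pick hanging upright in the stand: origin at its tip, z up along its axis; tip shaft 6 to 10 mm thick up to 60 mm, collar 40 mm across from 60 to 66 mm, round grip 18 mm across from 66 to 108 mm above the tip; 30 g
- stand: fixed wooden stand: foot 70 x 70 x 8 mm and an upright tube 44 mm outside, 25 mm bore, top at 75 mm; the pick hangs in the bore with its collar on the tube's top (tip then 15 mm over the counter); origin on the counter on the tube's axis
- wheel: bystander: white skate wheel 52 mm across, 32 mm high, on a fixed turntable 150 mm across and 32 mm high; origin at the centre of its underside
- wheel2: bystander: white skate wheel 52 mm across, 32 mm high, on the counter
- bowl: bystander: steel bowl 136 mm across, 48 mm high, of clean red-shielded bearings; origin under its centre
- rings: bystander: white dish 68 mm across, 13 mm high, with a pile of small black speed rings; origin under its centre
- socket: bystander: chrome socket 26 mm across, 30 mm high, standing on the counter
- spanner: bystander: spanner 160 mm long lying on the counter
Not all that is in view belongs to the job. Of the things like the pick, leave any that is pink or purple; of the rest the smaller one is meant.

How it is judged:
By the outcome, as a careful person would: the job done as asked, in the order asked, and still so for the second after the job is handed in, with the robot touching nothing.
Of bearing0, bearing1, bearing2, bearing3, bearing4, bearing5 only 3 to 5 are there at a start; the rules pass over those that are not, and their reading is None.
At some moment in a run one of bearing0, bearing1, bearing2, bearing3, bearing4, bearing5 may be knocked a few centimetres aside while the robot is not near it.
It also fails if it takes over 210 s, if anything falls off the work surface, if the arm or the gripper's body presses on something with over 40 N, if the wrist force passes 120 N, or if a joint passes its speed limit or range.

ROBOT

A 6-joint arm with a two-finger parallel gripper is mounted at the origin on the work surface. World frame = base frame: x ahead of the robot, y to its left, z up, the work surface at z = 0. Lengths are in m, angles in rad, forces in N, time in s.
With the tool pointing down it reaches from about 0.35 to 0.975 m from the base axis. Payload 17.4 kg.
Tool frame: the origin (TCP) lies at the very end of the fingers, on their centre line; the grasp point (between the pads) lies 19 mm behind it; z points along the fingers, y is the line along which they close (so a half turn about z gives the same grasp; the last joint's range is limited). The gripper opens to 85 mm and grips with 20 to 120 N. Pads are 22 mm wide; open, the fingers measure 114 mm over their backs; the gripper's body (76 mm by 85 mm) begins 54 mm behind the grasp point. The pads swing forward as they close: fully open they stand 13 mm farther back than shut.
Start: joints at [1.208, 0.116, 1.442, -0, 1.584, -0.038], TCP at [0.215, 0.64, 0.231] pointing down, gripper open.
Joint ranges: [-2.83, 2.83], [-0.83, 2.19], [0.07, 2.5], [-1.14, 4.28], [0.01, 3], [-2.97, 2.97]. Speed limits (rad/s): [1.89, 1.89, 2.22, 3.14, 3.14, 3.14].

INTERFACE

Orientations are given as a unit quaternion [x, y, z, w].
In Python, from station import robot gives the robot as it stands.
- The arm moves only by the shell command python3 -m crank 'ROWS' [FORCE]. ROWS is JSON, a list of rows, each an object with "offset": the shift along the tool's x, y, z in units of 0.15 m (1.0 is 0.15 m), a list of three; "angular": the turn, a rotation vector about the tool's x, y, z in units of 180 degrees (1.0 is 180 degrees), a list of three; "gripper": the opening, from -1 (shut) to 1 (fully open). In form: [{"offset": [dx, dy, dz], "angular": [ax, ay, az], "gripper": gripper}, ...]. A call has 1 to 20 rows; each row is the pose to reach, as a shift and turn from the pose commanded when the call began, along the tool's axes at that moment, turning the shorter way round; what a row does not reach only later rows make up. A row lasts 1/12 s, in which the tool goes at most 41.7 mm and 7.16 degrees, less where a joint would pass 70% of its speed; a pose out of reach is approached as far as the arm can. A call with a number of a shift or a turn outside -1 to 1 is refused whole. A call with a gripper value outside its range is refused whole. The fingers move at their own pace and stop on an object; FORCE is the grip in N (left out, the last holds). Time passes only in rows, so rows that repeat a pose let the fingers close. It gives the time, the measured TCP pose, the force, the opening and the grip force at its end, in the units of the state.
- robot.observe(): the state, without advancing time (a new reading comes with each control period).
- robot.camera(name): name is "scene" or "side" or "wrist"; returns (picture, depth): 420x560x3 uint8, blue, green, red; 420x560 float32, m along the optical axis (not along the pixel's ray), 0 where there is no reading.
- robot.camera_model(name): a dict with "fovy" (degrees; the focal length in pixels is half the picture's height over the tangent of half this angle, whatever the lens; pixels are square), "cx", "cy" (the principal point, pixels), "k1" (the pictures are not rectified: a ray, as slopes to the right and down, at radius r is drawn at 1 + k1 r^2 times it, then the intrinsics apply), "cam_to_world" (4x4, takes a point from camera to world coordinates). Camera axes: x right, y down, z forward; pixel columns grow to the right and rows downward; lengths in m; the calibration is good to about 2 mm. A picture is of the moment at which its call begins: read the wrist's pose just before it. camera_model takes no time and is no camera call; for the wrist camera it gives the pose at the moment of the call.
- robot.sign_off(): hands the job in; it is judged then, once.
The state is a dict: "t": time; "qpos": joint angles; "dq": joint speeds; "joint_efforts": joint torques, N m; "tcp_pos": TCP position; "tcp_rot": TCP orientation; "force": force on the tool from outside, world axes, zero at the start; "torque": the same for the moment, N m; "finger_gap": opening from 0.0 (shut) to 1.0 (fully open); "grasp_force": force on a finger pad.
Only numpy, scipy, OpenCV 4.12 (cv2) and the standard library are available. Lean on these libraries where they do the work, as an engineer would, in place of code of your own. Each camera call takes 0.05 s, during which the arm holds its last target. There are 200 camera calls.

## Working session

There is one attempt and no reset: what is moved stays moved. The work goes in short steps, Python scripts to look and compute and a shell command to move; the robot and the scene stay as the last step left them, time stands still between calls to the robot, and variables do not carry over. Pictures are saved under pics/ and viewed, at most 14 in all, crops included, and the job is handed in when it is done.

```bash
ls; mkdir -p pics; cat > h.py <<'E'
import numpy as np, cv2
from station import robot
def snap(n):
    m=robot.camera_model(n); im,d=robot.camera(n); return im,d,m
def ray(m,u,v):
    f=210/np.tan(np.radians(m['fovy'])/2)
    x,y=(u-m['cx'])/f,(v-m['cy'])/f
    a,b=x,y
    for _ in range(20):
        s=1+m['k1']*(a*a+b*b); a,b=x/s,y/s
    T=np.array(m['cam_to_world']); return T[:3,3],T[:3,:3]@np.array([a,b,1.])
def plane(m,u,v,z):
    o,r=ray(m,u,v); return o+r*(z-o[2])/r[2]
def pt(m,u,v,d):
    o,r=ray(m,u,v); return o+r*d
def cloud(m,d):
    f=210/np.tan(np.radians(m['fovy'])/2)
    v,u=np.mgrid[0:d.shape[0],0:d.shape[1]]
    x,y=(u-m['cx'])/f,(v-m['cy'])/f; a,b=x,y
    for _ in range(20):
        s=1+m['k1']*(a*a+b*b); a,b=x/s,y/s
    T=np.array(m['cam_to_world'])
    P=np.stack([a*d,b*d,d],-1)@T[:3,:3].T+T[:3,3]; P[d<=0]=np.nan
    return P
def proj(m,p):
    f=210/np.tan(np.radians(m['fovy'])/2)
    T=np.array(m['cam_to_world']); q=T[:3,:3].T@(np.array(p)-T[:3,3]); a,b=q[0]/q[2],q[1]/q[2]
    s=1+m['k1']*(a*a+b*b); return a*s*f+m['cx'],b*s*f+m['cy']
E
python3 - <<'E'
from h import *
for n in("scene","side","wrist"):
    im,d,m=snap(n); cv2.imwrite(f"pics/{n}0.png",im); np.savez(f"{n}0.npz",im=im,d=d,m=np.array(m,dtype=object))
    print(n,m)
print(robot.observe())
E
```

```text
pics
scene {'fovy': 48.89117868071146, 'cx': 283.9904478833106, 'cy': 204.81407832324228, 'k1': -0.127880867265133, 'cam_to_world': array([[-8.41068950e-01,  2.90032282e-01, -4.56600807e-01,
         1.18488732e+00],
       [ 5.40927727e-01,  4.50237243e-01, -7.10410880e-01,
         8.97586678e-01],
       [-4.63400394e-04, -8.44492570e-01, -5.35567068e-01,
         8.59813463e-01],
       [ 0.00000000e+00,  0.00000000e+00,  0.00000000e+00,
         1.00000000e+00]])}
side {'fovy': 53.026503118525916, 'cx': 275.7346843181616, 'cy': 204.20792135878352, 'k1': -0.024672061546448524, 'cam_to_world': array([[ 0.88216984, -0.26552553,  0.38893774,  0.12127352],
       [-0.47079   , -0.47700915,  0.74217184, -0.87485624],
       [-0.01153871, -0.83782962, -0.54580985,  0.72451217],
       [ 0.        ,  0.        ,  0.        ,  1.        ]])}
wrist {'fovy': 71.59821946771305, 'cx': 282.1414328513455, 'cy': 208.35037287695235, 'k1': 0.001971223747163334, 'cam_to_world': array([[ 3.20346748e-01,  9.12801086e-01,  2.53322201e-01,
         1.51391597e-01],
       [ 9.47300351e-01, -3.08657520
[... 229 characters left out ...]
15, 'qpos': array([ 1.20818137e+00,  1.16390960e-01,  1.44207375e+00, -1.08016427e-05,
        1.58401964e+00, -3.78322474e-02]), 'dq': array([-1.34283887e-03, -3.79443468e-03, -3.12656331e-03,  5.84183013e-05,
        1.34305139e-03,  1.99439145e-03]), 'joint_efforts': array([ 6.89783919e-04, -7.32509351e+01, -6.32852054e+01, -8.42928739e-05,
        4.92741048e-03,  2.69383594e-05]), 'tcp_pos': array([0.21537832, 0.6395733 , 0.23074518]), 'tcp_rot': array([ 1.61678613e-01,  9.86843365e-01, -4.38015234e-04, -8.33815868e-05]), 'force': array([-0.96133105, -0.12382986,  0.04421168]), 'torque': array([-0.02220868, -0.03245662, -0.01072819]), 'grasp_force': 0.0, 'finger_gap': 0.996508544421125}
```

View pics/scene0.png

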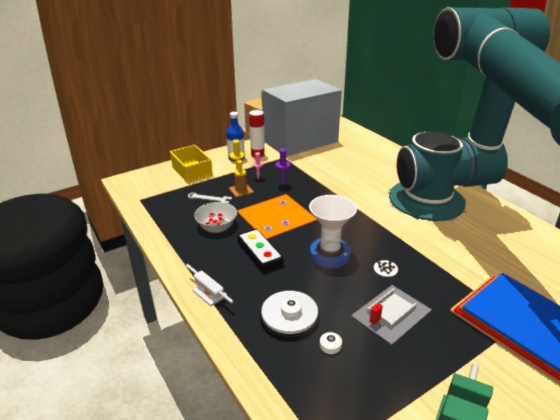

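View pics/side0.png

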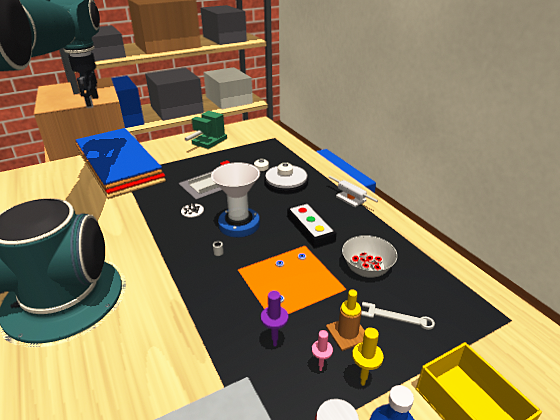

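The scene view shows the orange pad at (278,215) with blue bearings near (282,202), (285,223) and (268,229). The funnel is at (332,215), the scoop at (395,308) with its grip at (376,314), and the panel at (260,248). The side view shows the small yellow pick in the wooden stand at (351,310). The larger yellow, pink and purple picks are at (369,350), (322,350) and (275,310).

```bash
cat > meas.py <<'E'
from h import *
def blobs(mask,P,mn,tag,zmin=-.02,zmax=.35):
    n,l,st,c=cv2.connectedComponentsWithStats(mask.astype(np.uint8))
    for i in range(1,n):
        if st[i,4]<mn: continue
        q=P[l==i]; q=q[~np.isnan(q[:,0])]
        if len(q)<3: continue
        md=np.median(q,0)
        if md[2]>zmax or abs(md[0])>1.2 or abs(md[1])>1.1 or md[0]<.1: continue
        print(tag,'px',c[i].round(1),'n',st[i,4],'mean',q.mean(0).round(4),'lo',np.percentile(q,3,0).round(3),'hi',np.percentile(q,97,0).round(3))
for n in("scene","side"):
    z=np.load(n+"0.npz",allow_pickle=True); im,d,m=z['im'],z['d'],z['m'].item(); P=cloud(m,d)
    hsv=cv2.cvtColor(im,cv2.COLOR_BGR2HSV); H,S,V=[hsv[...,i].astype(int) for i in range(3)]
    print(n)
    blobs((H>5)&(H<18)&(S>200)&(V>140),P,60,'orange')
    blobs((H>20)&(H<35)&(S>150)&(V>90),P,15,'yellow')
    blobs((H>45)&(H<80)&(S>130)&(V>80),P,12,'green')
    blobs(((H<5)|(H>174))&(S>150)&(V>90),P,12,'red')
    blobs((H>100)&(H<130)&(S>60)&(V>80),P,4,'blue')
    blobs((H>135)&(H<160)&(S>100)&(V>50),P,30,'purp')
    blobs((S<40)&(V>60)&(P[...,2]>.002),P,60,'grey')
E
python3 meas.py
```

```text
scene
orange px [276.6 215.4] n 237 mean [ 0.5077 -0.2028  0.0011] lo [ 0.405 -0.303 -0.004] hi [ 0.621 -0.107  0.031]
yellow px [237.5 158.5] n 284 mean [ 0.5034 -0.4803  0.0944] lo [ 0.462 -0.543  0.028] hi [ 0.545 -0.395  0.143]
yellow px [191.1 162.9] n 1185 mean [ 0.6146 -0.6734  0.0252] lo [ 0.477 -1.36  -0.234] hi [ 0.678 -0.575  0.067]
yellow px [251.7 235.9] n 30 mean [ 0.6596 -0.1002  0.0365] lo [ 0.651 -0.112  0.033] hi [ 0.669 -0.09   0.039]
green px [259.2 244.5] n 26 mean [ 0.6618 -0.051   0.0365] lo [ 0.652 -0.062  0.033] hi [ 0.672 -0.043  0.04 ]
green px [471.8 385.8] n 438 mean [0.5923 0.6457 0.1084] lo [0.57  0.614 0.105] hi [0.614 0.677 0.111]
green px [461.7 408.8] n 875 mean [0.6454 0.6669 0.1039] lo [0.606 0.615 0.02 ] hi [0.678 0.702 0.111]
red px [256.4 120.7] n 150 mean [ 0.342  -0.6174  0.1605] lo [ 0.316 -0.641  0.139] hi [ 0.36  -0.604  0.18 ]
red px [257.1 152.5] n 58 mean [ 0.3493 -0.607   0.0257] lo [ 0.322 -0.637  0.005] hi [ 0.429 -0.455  0.102]
red px [219.8 216.3] n 17 mean [ 0.6862 -0.265   0.0245] lo [ 0.679 -0.279  0.021] hi [ 0.693 -0.252  0.02
[... 5835 characters left out ...]
7  0.033] hi [0.692 0.022 0.038]
grey px [369.1 254.2] n 1420 mean [ 0.7163 -0.2499  0.0285] lo [ 0.645 -0.322  0.004] hi [ 0.767 -0.199  0.049]
grey px [217.5 248.7] n 106 mean [ 0.3873 -0.0314  0.0192] lo [ 0.377 -0.04   0.003] hi [ 0.4   -0.005  0.031]
grey px [395.9 315.6] n 610 mean [ 0.6514 -0.4281  0.0078] lo [ 0.596 -0.487  0.003] hi [ 0.708 -0.368  0.011]
grey px [224.  405.1] n 2497 mean [ 0.1997 -0.5819  0.2393] lo [ 0.139 -0.615  0.239] hi [ 0.239 -0.561  0.242]
grey px [401.  396.9] n 453 mean [ 0.4189 -0.6612  0.2001] lo [ 0.405 -0.675  0.192] hi [ 0.433 -0.647  0.203]
grey px [336.5 410.6] n 691 mean [ 0.3361 -0.6309  0.1898] lo [ 0.311 -0.649  0.189] hi [ 0.356 -0.616  0.193]
```

```bash
cat > go.py <<'E'
# go.py x y z psi_deg [beta_deg]: how far to go from here, in the tool's axes and units (psi: heading of tool y; beta: turn about tool y)
import sys
from h import *
from scipy.spatial.transform import Rotation as Ro
a=[float(v) for v in sys.argv[1:]]; o=robot.observe()
R=Ro.from_quat(o['tcp_rot']); p=np.radians(a[3]); c,s=np.cos(p),np.sin(p)
T=Ro.from_matrix(np.array([[-s,c,0],[c,s,0],[0,0,-1.]]))*Ro.from_rotvec([0,np.radians(a[4]) if len(a)>4 else 0,0])
D=np.array(a[:3])-o['tcp_pos']; d=R.inv().apply(D)/.15; r=(R.inv()*T).as_rotvec()/np.pi
print('t',round(o['t'],2),'tcp',o['tcp_pos'].round(4),'F',o['force'].round(1),'gap',round(o['finger_gap'],3),'grip',round(o['grasp_force'],1))
n=int(np.ceil(abs(d).max())); print('offset',d.round(3),'calls',n,'each',(d/n).round(3),'angular',r.round(4),'rows>=',max(np.linalg.norm(D)/.0417,np.linalg.norm(r)*180/7.16).round(1))
E
python3 go.py .45 .33 .30 90
```

```text
t 0.15 tcp [0.2154 0.6396 0.2307] F [-1.  -0.1  0. ] gap 0.997 grip 0.0
offset [-2.141 -1.457 -0.46 ] calls 3 each [-0.714 -0.486 -0.153] angular [-3.000e-04 -1.000e-04 -1.034e-01] rows>= 9.5
```

```bash
R='{"offset":[-0.71,-0.49,-0.155],"angular":[0,0,0],"gripper":1}'; 
python3 -m crank '[{"offset":[-0.3,-0.2,-0.155],"angular":[0,0,0],"gripper":1},{"offset":[-0.71,-0.49,-0.155],"angular":[0,0,0],"gripper":1},{"offset":[-0.71,-0.49,-0.155],"angular":[0,0,0],"gripper":1},{"offset":[-0.71,-0.49,-0.155],"angular":[0,0,0],"gripper":1}]'
python3 -m crank '[{"offset":[-0.35,-0.25,-0.08],"angular":[0,0,0],"gripper":1},{"offset":[-0.71,-0.49,-0.155],"angular":[0,0,0],"gripper":1},{"offset":[-0.71,-0.49,-0.155],"angular":[0,0,0],"gripper":1},{"offset":[-0.71,-0.49,-0.155],"angular":[0,0,0],"gripper":1}]'
python3 -m crank '[{"offset":[-0.35,-0.25,-0.08],"angular":[0,0,-0.04],"gripper":1},{"offset":[-0.71,-0.49,-0.155],"angular":[0,0,-0.07],"gripper":1},{"offset":[-0.71,-0.49,-0.155],"angular":[0,0,-0.1034],"gripper":1},{"offset":[-0.71,-0.49,-0.155],"angular":[0,0,-0.1034],"gripper":1},{"offset":[-0.71,-0.49,-0.155],"angular":[0,0,-0.1034],"gripper":1},{"offset":[-0.71,-0.49,-0.155],"angular":[0,0,-0.1034],"gripper":1}]'
python3 - <<'E'
from h import *
im,d,m=snap("wrist"); cv2.imwrite("pics/w1.png",im); np.savez("w1.npz",im=im,d=d,m=np.array(m,dtype=object)); print(robot.observe()['tcp_pos'])
E
python3 go.py .45 -.2 .30 90
```

```text
t: 0.48
tcp_pos: [0.2955, 0.5327, 0.2555]
tcp_rot: [0.163, 0.987, 0.0, 0.001]
force: [0.4, -0.6, 0.4]
finger_gap: 1.004
grasp_force: 0.0
t: 0.82
tcp_pos: [0.3731, 0.4289, 0.2793]
tcp_rot: [0.163, 0.987, 0.0, 0.001]
force: [-1.0, 0.5, -0.1]
finger_gap: 1.0
grasp_force: 0.0
t: 1.32
tcp_pos: [0.4479, 0.3288, 0.3008]
tcp_rot: [0.001, 1.0, 0.0, -0.0]
force: [-0.2, 0.2, 0.1]
finger_gap: 0.998
grasp_force: 0.0
[0.44746189 0.32931894 0.3006068 ]
t 1.37 tcp [0.4475 0.3293 0.3006] F [0.2 0.1 0.3] gap 1.0 grip 0.0
offset [-0.021 -3.529  0.004] calls 4 each [-0.005 -0.882  0.001] angular [-0.     -0.0002 -0.0004] rows>= 12.7
```

View pics/w1.png

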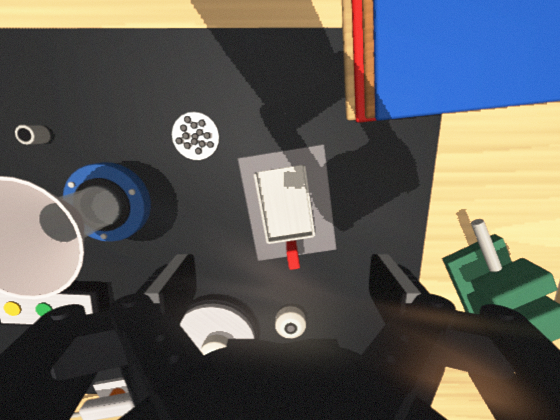

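The picture shows the scoop tray at (285,204) with its red grip at (292,257). The grey pad corners are at about (238,158), (323,145), (336,248) and (259,260), with the funnel at the left edge.

```bash
python3 - <<'E'
from h import *
z=np.load("w1.npz",allow_pickle=True); im,d,m=z['im'],z['d'],z['m'].item(); P=cloud(m,d)
hsv=cv2.cvtColor(im,cv2.COLOR_BGR2HSV); H,S,V=[hsv[...,i].astype(int) for i in range(3)]
sub=np.zeros(d.shape,bool); sub[140:275,230:345]=1
red=((H<6)|(H>172))&(S>150)&sub
q=P[red]; q=q[~np.isnan(q[:,0])]; t=q[q[:,2]>.055]; print('grip top z',np.median(t[:,2]),'n',len(t),'rect',cv2.minAreaRect(t[:,:2].astype(np.float32)*1000))
# wall/tray
tr=sub&~red&(P[...,2]>.012)&(P[...,2]<.03); q=P[tr]; print('walls rect',cv2.minAreaRect(q[:,:2].astype(np.float32)*1000),np.percentile(q[:,2],[50,95]))
tr=sub&~red&(P[...,2]<.009)&(P[...,2]>.0005)&(S<40)&(V>60); 
g=np.array([plane(m,u,v,.001)[:2]*1000 for u,v in[(238,158),(323,145),(336,248),(259,260)]]);print('pad px corners',g.round(1).tolist())
# refined pad: edges by mask
tr=sub&(S<60)&(V>55)&(abs(P[...,2])<.03); tr=cv2.morphologyEx(tr.astype(np.uint8),cv2.MORPH_OPEN,np.ones((3,3)))
n,l,st,c=cv2.connectedComponentsWithStats(tr); i=1+st[1:,4].argmax()
cn=cv2.convexHull(np.argwhere(l==i)[:,::-1].astype(np.int32)); ap=cv2.approxPolyDP(cn,5,True)[:,0]; print(ap.tolist())
g=np.array([plane(m,u,v,.001)[:2]*1000 for u,v in cn[:,0]]).astype(np.float32);r=cv2.minAreaRect(g);print('pad rect',r)
print(np.nanmedian(P[155:165,245:255,2]),np.nanmedian(P[190:210,275:290,2]))
E
```

```text
grip top z 0.062220513072122896 n 220 rect ((562.5057373046875, 343.9989929199219), (29.787519454956055, 15.83246898651123), 8.126485824584961)
walls rect ((506.17230224609375, 335.260009765625), (133.96775817871094, 76.06477355957031), 8.871966361999512) [0.01865499 0.02340219]
pad px corners [[424.4, 262.7], [405.7, 390.1], [571.2, 417.0], [592.2, 290.1]]
[[344, 274], [230, 274], [230, 141], [344, 140]]
pad rect ((508.1576232910156, 337.14019775390625), (191.98594665527344, 219.91549682617188), 89.74903106689453)
0.0016721187350351996 0.0036884750259121857
```

```bash

python3 -m crank '[{"offset":[0,-0.4,0],"angular":[0,0,0],"gripper":1},{"offset":[0,-0.9,0],"angular":[0,0,0],"gripper":1},{"offset":[0,-0.9,0],"angular":[0,0,0],"gripper":1},{"offset":[0,-0.9,0],"angular":[0,0,0],"gripper":1}]'
python3 -m crank '[{"offset":[0,-0.4,0],"angular":[0,0,0],"gripper":1},{"offset":[0,-0.9,0],"angular":[0,0,0],"gripper":1},{"offset":[0,-0.9,0],"angular":[0,0,0],"gripper":1},{"offset":[0,-0.9,0],"angular":[0,0,0],"gripper":1}]'
python3 -m crank '[{"offset":[0,-0.4,0],"angular":[0,0,0],"gripper":1},{"offset":[0,-0.9,0],"angular":[0,0,0],"gripper":1},{"offset":[0,-0.9,0],"angular":[0,0,0],"gripper":1},{"offset":[0,-0.9,0],"angular":[0,0,0],"gripper":1}]'
python3 -m crank '[{"offset":[0,-0.4,0],"angular":[0,0,0],"gripper":1},{"offset":[0,-0.83,0],"angular":[0,0,0],"gripper":1},{"offset":[0,-0.83,0],"angular":[0,0,0],"gripper":1},{"offset":[0,-0.83,0],"angular":[0,0,0],"gripper":1},{"offset":[0,-0.83,0],"angular":[0,0,0],"gripper":1},{"offset":[0,-0.83,0],"angular":[0,0,0],"gripper":1}]'
python3 - <<'E'
from h import *
im,d,m=snap("wrist"); cv2.imwrite("pics/w2.png",im); np.savez("w2.npz",im=im,d=d,m=np.array(m,dtype=object)); print(robot.observe()['tcp_pos'])
E
```

```text
t: 1.7
tcp_pos: [0.447, 0.1913, 0.301]
tcp_rot: [0.0, 1.0, -0.0, 0.0]
force: [-0.5, 0.2, -0.1]
finger_gap: 1.0
grasp_force: 0.0
t: 2.03
tcp_pos: [0.4474, 0.0561, 0.3009]
tcp_rot: [0.001, 1.0, -0.0, 0.0]
force: [1.1, -0.4, 0.4]
finger_gap: 1.002
grasp_force: 0.0
t: 2.37
tcp_pos: [0.4478, -0.0791, 0.3006]
tcp_rot: [0.001, 1.0, -0.0, -0.0]
force: [0.7, 1.0, -0.2]
finger_gap: 0.999
grasp_force: 0.0
t: 2.87
tcp_pos: [0.4484, -0.1996, 0.3007]
tcp_rot: [-0.0, 1.0, 0.0, -0.0]
force: [0.9, 0.4, 0.1]
finger_gap: 0.994
grasp_force: 0.0
[ 0.44837887 -0.19929018  0.30090671]
```

View pics/w2.png

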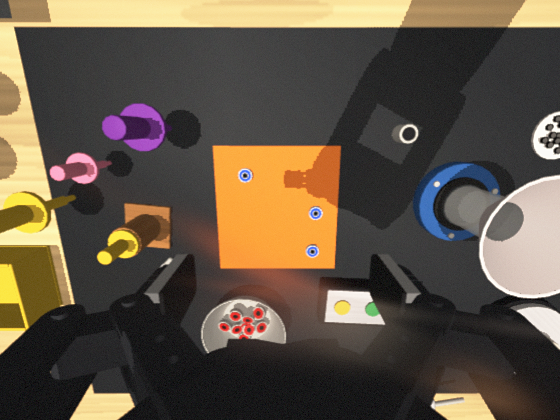

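The wrist view shows exactly three blue bearings at (245,175), (316,213) and (312,251). It also shows the stand and small yellow pick at (140,235), and the panel pads at (342,308) and (373,310).

```bash
cat > bear.py <<'E'
from h import *
def bearings(im,d,m,show=True):
    hsv=cv2.cvtColor(im,cv2.COLOR_BGR2HSV); H,S,V=[hsv[...,i].astype(int) for i in range(3)]
    P=cloud(m,d); k=(H>105)&(H<135)&(S>70)&(V>60)&(P[...,2]<.03)
    k=cv2.morphologyEx(k.astype(np.uint8),cv2.MORPH_CLOSE,np.ones((5,5)))
    n,l,st,c=cv2.connectedComponentsWithStats(k); out=[]
    for i in range(1,n):
        if not 15<st[i,4]<400: continue
        a=plane(m,*c[i],.0085); b=np.nanmedian(P[l==i],0); out.append(a)
        if show: print('px',c[i].round(1),st[i,4],'plane',a.round(4),'cloud',b.round(4))
    return out
if __name__=='__main__':
    import sys
    im,d,m=snap("wrist"); cv2.imwrite(sys.argv[1],im); bearings(im,d,m); print(robot.observe()['tcp_pos'])
E
python3 - <<'E'
from h import *; from bear import bearings
z=np.load("w2.npz",allow_pickle=True); im,d,m=z['im'],z['d'],z['m'].item(); bearings(im,d,m)
z=np.load("w1.npz",allow_pickle=True); im,d,m=z['im'],z['d'],z['m'].item(); P=cloud(m,d)
V=im.max(2); print('mat/pad V',V[150:170:2,225:245:2].tolist()[5], V[250:256,255:275:2].tolist())
# pad edges: subpixel gradient along lines between rough corners
C=np.array([(238,158),(323,145),(336,248),(259,260)],float); g=cv2.GaussianBlur(im.mean(2),(0,0),1)
for i in range(4):
    a,b=C[i],C[(i+1)%4]; t=(b-a)/np.linalg.norm(b-a); nn=np.array([-t[1],t[0]]); pts=[]
    for s in np.linspace(.1,.9,25):
        p=a+s*(b-a); o=np.arange(-7,7.1,.25); x=p+o[:,None]*nn
        pr=cv2.remap(g.astype(np.float32),x[:,0].astype(np.float32)[None],x[:,1].astype(np.float32)[None],1)[0]
        e=np.gradient(pr); k=e.argmax()
        if e[k]>1.2: pts.append(plane(m,*x[k],.0015)[:2]*1000)
    pts=np.array(pts); 
    L=cv2.fitLine(pts.astype(np.float32),cv2.DIST_HUBER,0,.01,.01).ravel(); nv=np.array([-L[1],L[0]]); print(len(pts),'dir deg',np.degrees(np.arctan2(L[1],L[0])).round(2),'pt',L[2:].round(1),'res',np.abs((pts-L[2:])@nv).mean().round(2))
E
python3 go.py .511 -.148 .05 90
```

```text
px [244.8 175.1] 103 plane [ 0.4497 -0.2554  0.0085] cloud [ 0.4497 -0.2552  0.0078]
px [315.2 213.1] 95 plane [ 0.5095 -0.1477  0.0085] cloud [ 0.5095 -0.1478  0.008 ]
px [312.  251.2] 85 plane [ 0.5738 -0.1509  0.0085] cloud [ 0.5738 -0.1509  0.008 ]
mat/pad V [72, 76, 73, 76, 74, 70, 95, 170, 171, 170] [[94, 161, 159, 161, 165, 161, 161, 160, 165, 161], [91, 159, 159, 160, 165, 160, 162, 165, 161, 161], [83, 162, 161, 161, 161, 159, 164, 165, 162, 161], [78, 156, 159, 161, 160, 161, 164, 161, 164, 163], [75, 146, 158, 158, 160, 160, 159, 162, 160, 161], [77, 134, 161, 161, 159, 160, 161, 161, 160, 165]]
25 dir deg -81.11 pt [413.7 330.4] res 0.29
25 dir deg 8.93 pt [475.  401.7] res 0.34
22 dir deg -81.65 pt [582.4 353.5] res 0.49
25 dir deg 8.67 pt [500.3 273.5] res 0.37
t 2.92 tcp [ 0.4484 -0.1993  0.3009] F [ 0.6 -0.2  0.1] gap 0.997 grip 0.0
offset [-0.418  0.341  1.673] calls 2 each [-0.209  0.17   0.836] angular [ 0.0002 -0.      0.0004] rows>= 6.3
```

```bash

python3 -m crank '[{"offset":[-0.2,0.17,0.3],"angular":[0,0,0],"gripper":0},{"offset":[-0.408,0.344,0.6],"angular":[0,0,0],"gripper":0},{"offset":[-0.408,0.344,0.9],"angular":[0,0,0],"gripper":0},{"offset":[-0.408,0.344,0.9],"angular":[0,0,0],"gripper":0},{"offset":[-0.408,0.344,0.9],"angular":[0,0,0],"gripper":0}]'
python3 -m crank '[{"offset":[0,0,0.3],"angular":[0,0,0],"gripper":0},{"offset":[0,0,0.6],"angular":[0,0,0],"gripper":0},{"offset":[0,0,0.85],"angular":[0,0,0],"gripper":0},{"offset":[0,0,0.85],"angular":[0,0,0],"gripper":0},{"offset":[0,0,0.85],"angular":[0,0,0],"gripper":0},{"offset":[0,0,0.85],"angular":[0,0,0],"gripper":0}]'
python3 bear.py pics/w3.png
python3 go.py .5095 -.1477 .004 90
```

```text
t: 3.33
tcp_pos: [0.508, -0.1453, 0.1593]
tcp_rot: [-0.002, 1.0, 0.002, -0.004]
force: [-0.8, 0.6, -0.6]
finger_gap: 0.501
grasp_force: 0.0
t: 3.83
tcp_pos: [0.5105, -0.1492, 0.042]
tcp_rot: [-0.0, 1.0, -0.0, 0.001]
force: [-0.3, 0.0, 1.1]
finger_gap: 0.502
grasp_force: 0.0
px [284.6 234. ] 360 plane [ 0.5092 -0.1476  0.0085] cloud [ 0.5093 -0.148   0.0078]
px [273.  317.6] 84 plane [ 0.5719 -0.1557  0.0085] cloud [ 0.5721 -0.1564  0.0078]
[ 0.51075587 -0.14940501  0.04236285]
t 3.88 tcp [ 0.5108 -0.1494  0.0424] F [ 1.2 -0.6  0.2] gap 0.5 grip 0.0
offset [0.009 0.012 0.256] calls 1 each [0.009 0.012 0.256] angular [-0.0004  0.0013  0.0002] rows>= 0.9
```

Position confirmed from the close view. Descend, grip and lift.

```bash

python3 -m crank '[{"offset":[0.009,0.012,0.1],"angular":[0,0,0],"gripper":0},{"offset":[0.009,0.012,0.2],"angular":[0,0,0],"gripper":0},{"offset":[0.009,0.012,0.256],"angular":[0,0,0],"gripper":0},{"offset":[0.009,0.012,0.256],"angular":[0,0,0],"gripper":0},{"offset":[0.009,0.012,0.256],"angular":[0,0,0],"gripper":-0.7},{"offset":[0.009,0.012,0.256],"angular":[0,0,0],"gripper":-1},{"offset":[0.009,0.012,0.256],"angular":[0,0,0],"gripper":-1},{"offset":[0.009,0.012,0.256],"angular":[0,0,0],"gripper":-1},{"offset":[0.009,0.012,0.256],"angular":[0,0,0],"gripper":-1},{"offset":[0.009,0.012,0.256],"angular":[0,0,0],"gripper":-1}]' 30
python3 -m crank '[{"offset":[0,0,-0.2],"angular":[0,0,0],"gripper":-1},{"offset":[0,0,-0.5],"angular":[0,0,0],"gripper":-1},{"offset":[0,0,-0.8],"angular":[0,0,0],"gripper":-1},{"offset":[0,0,-1],"angular":[0,0,0],"gripper":-1},{"offset":[0,0,-1],"angular":[0,0,0],"gripper":-1}]'
python3 go.py .505 .333 .26 90
```

```text
t: 4.72
tcp_pos: [0.5086, -0.1476, 0.002]
tcp_rot: [-0.0, 1.0, -0.0, 0.001]
force: [-1.3, 0.5, 6.9]
finger_gap: 0.229
grasp_force: 29.1
t: 5.13
tcp_pos: [0.5102, -0.1482, 0.1596]
tcp_rot: [-0.0, 1.0, -0.002, 0.005]
force: [0.7, -0.5, 0.8]
finger_gap: 0.231
grasp_force: 29.3
t 5.13 tcp [ 0.5102 -0.1482  0.1596] F [ 0.7 -0.5  0.8] gap 0.231 grip 29.3
offset [ 0.028  3.205 -0.681] calls 4 each [ 0.007  0.801 -0.17 ] angular [-0.0012  0.0034  0.    ] rows>= 11.8
```

```bash

python3 -m crank '[{"offset":[0,0,-0.25],"angular":[0,0,0],"gripper":-1},{"offset":[0,0.1,-0.5],"angular":[0,0,0],"gripper":-1},{"offset":[0,0.35,-0.7],"angular":[0,0,0],"gripper":-1},{"offset":[0,0.6,-0.7],"angular":[0,0,0],"gripper":-1},{"offset":[0,0.8,-0.7],"angular":[0,0,0],"gripper":-1}]'
python3 -m crank '[{"offset":[0,0.25,0],"angular":[0,0,0],"gripper":-1},{"offset":[0,0.5,0],"angular":[0,0,0],"gripper":-1},{"offset":[0,0.75,0],"angular":[0,0,0],"gripper":-1},{"offset":[0,0.9,0],"angular":[0,0,0],"gripper":-1}]'
python3 -m crank '[{"offset":[0,0.25,0],"angular":[0,0,0],"gripper":-1},{"offset":[0,0.5,0],"angular":[0,0,0],"gripper":-1},{"offset":[0,0.75,0],"angular":[0,0,0],"gripper":-1},{"offset":[0,0.9,0],"angular":[0,0,0],"gripper":-1}]'
python3 -m crank '[{"offset":[0,0.25,0],"angular":[0,0,-0.02],"gripper":-1},{"offset":[0,0.5,0],"angular":[0,0,-0.05],"gripper":-1},{"offset":[0,0.6,0],"angular":[0,0,-0.05],"gripper":-1},{"offset":[0,0.6,0],"angular":[0,0,-0.05],"gripper":-1},{"offset":[0,0.6,0],"angular":[0,0,-0.05],"gripper":-1}]'
python3 go.py .5261 .3383 .05 98.7
```

```text
t: 5.55
tcp_pos: [0.508, -0.0256, 0.259]
tcp_rot: [0.0, 1.0, -0.0, 0.003]
force: [0.3, -0.4, -0.0]
finger_gap: 0.231
grasp_force: 29.5
t: 5.88
tcp_pos: [0.5072, 0.1106, 0.2564]
tcp_rot: [-0.001, 1.0, 0.0, 0.001]
force: [0.3, -1.1, -0.0]
finger_gap: 0.232
grasp_force: 29.5
t: 6.22
tcp_pos: [0.5072, 0.2458, 0.2562]
tcp_rot: [-0.001, 1.0, 0.001, 0.001]
force: [0.8, -1.3, -0.7]
finger_gap: 0.228
grasp_force: 29.5
t: 6.63
tcp_pos: [0.5076, 0.3331, 0.2556]
tcp_rot: [-0.079, 0.997, -0.0, 0.0]
force: [0.3, -0.4, 0.3]
finger_gap: 0.228
grasp_force: 29.5
t 6.63 tcp [0.5076 0.3331 0.2556] F [ 0.3 -0.4  0.3] gap 0.228 grip 29.5
offset [-0.127  0.015  1.371] calls 2 each [-0.064  0.007  0.685] angular [-0.      0.0001  0.0018] rows>= 5.0
```

```bash

python3 -m crank '[{"offset":[-0.06,0,0.2],"angular":[0,0,0],"gripper":-1},{"offset":[-0.127,0.015,0.45],"angular":[0,0,0],"gripper":-1},{"offset":[-0.127,0.015,0.7],"angular":[0,0,0],"gripper":-1},{"offset":[-0.127,0.015,0.9],"angular":[0,0,0],"gripper":-1},{"offset":[-0.127,0.015,0.9],"angular":[0,0,0],"gripper":-1}]'
python3 -m crank '[{"offset":[0,0,0.2],"angular":[0,0,0],"gripper":-1},{"offset":[0,0,0.45],"angular":[0,0,0],"gripper":-1},{"offset":[0,0,0.6],"angular":[0,0,0],"gripper":-1},{"offset":[0,0,0.71],"angular":[0,0,0],"gripper":-1},{"offset":[0,0,0.71],"angular":[0,0,0],"gripper":-1},{"offset":[0,0,0.71],"angular":[0,0,0],"gripper":-1},{"offset":[0,0,0.71],"angular":[0,0,0],"gripper":-0.35},{"offset":[0,0,0.71],"angular":[0,0,0],"gripper":-0.35},{"offset":[0,0,0.71],"angular":[0,0,0],"gripper":-0.35}]'
python3 go.py .5261 .3383 .26 98.7
python3 -m crank '[{"offset":[0,0,-0.2],"angular":[0,0,0],"gripper":-0.35},{"offset":[0,0,-0.5],"angular":[0,0,0],"gripper":0},{"offset":[0,0,-0.8],"angular":[0,0,0],"gripper":0},{"offset":[0,0,-1],"angular":[0,0,0],"gripper":0},{"offset":[0,0,-1],"angular":[0,0,0],"gripper":0}]'
python3 -m crank '[{"offset":[0,0,-0.25],"angular":[0,0,0],"gripper":0},{"offset":[0,0,-0.5],"angular":[0,0,0],"gripper":0},{"offset":[0,0,-0.64],"angular":[0,0,0],"gripper":0},{"offset":[0,0,-0.64],"angular":[0,0,0],"gripper":0},{"offset":[0,0,-0.64],"angular":[0,0,0],"gripper":0}]'
python3 bear.py pics/w4.png
python3 go.py .573 -.152 .26 90
```

```text
t: 7.05
tcp_pos: [0.5243, 0.3353, 0.1141]
tcp_rot: [-0.077, 0.997, -0.002, -0.004]
force: [-0.5, -1.2, -1.5]
finger_gap: 0.23
grasp_force: 29.5
t: 7.8
tcp_pos: [0.5269, 0.3382, 0.0156]
tcp_rot: [-0.078, 0.997, 0.001, 0.001]
force: [0.8, 0.1, 0.5]
finger_gap: 0.323
grasp_force: 0.0
t 7.8 tcp [0.5269 0.3382 0.0156] F [0.8 0.1 0.5] gap 0.323 grip 0.0
offset [ 0.002  0.003 -1.629] calls 2 each [ 0.001  0.002 -0.815] angular [0.0003 0.0007 0.0016] rows>= 5.9
t: 8.22
tcp_pos: [0.5283, 0.3392, 0.1735]
tcp_rot: [-0.079, 0.997, 0.003, 0.005]
force: [1.2, 0.9, 1.1]
finger_gap: 0.5
grasp_force: 0.0
t: 8.63
tcp_pos: [0.5264, 0.3381, 0.2616]
tcp_rot: [-0.079, 0.997, 0.001, 0.001]
force: [-0.2, -0.5, -0.5]
finger_gap: 0.499
grasp_force: 0.0
px [281.7 180. ] 98 plane [0.5293 0.3384 0.0085] cloud [0.5296 0.3383 0.0108]
[0.52610356 0.33786083 0.25982068]
t 8.68 tcp [0.5261 0.3379 0.2598] F [-0.1  0.1 -1.2] gap 0.501 grip 0.0
offset [ 2.020e-01 -3.274e+00 -2.000e-03] calls 4 each [ 0.051 -0.819 -0.   ] angular [0.0001 0.0002 0.05  ] rows>= 11.8
```

View pics/w4.png

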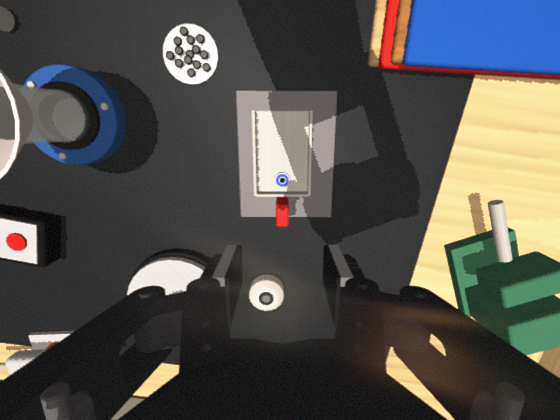

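The picture shows the first bearing in the tray at (282,180), with the scoop undisturbed. Next bearing.

```bash

python3 -m crank '[{"offset":[0.01,-0.25,0],"angular":[0,0,0],"gripper":0},{"offset":[0.03,-0.5,0],"angular":[0,0,0],"gripper":0},{"offset":[0.05,-0.9,0],"angular":[0,0,0],"gripper":0},{"offset":[0.055,-0.9,0],"angular":[0,0,0],"gripper":0}]'
python3 -m crank '[{"offset":[0.01,-0.25,0],"angular":[0,0,0],"gripper":0},{"offset":[0.03,-0.5,0],"angular":[0,0,0],"gripper":0},{"offset":[0.05,-0.9,0],"angular":[0,0,0],"gripper":0},{"offset":[0.055,-0.9,0],"angular":[0,0,0],"gripper":0}]'
python3 -m crank '[{"offset":[0.01,-0.25,0],"angular":[0,0,0],"gripper":0},{"offset":[0.03,-0.5,0],"angular":[0,0,0],"gripper":0},{"offset":[0.05,-0.9,0],"angular":[0,0,0],"gripper":0},{"offset":[0.055,-0.9,0],"angular":[0,0,0],"gripper":0}]'
python3 -m crank '[{"offset":[0.02,-0.25,0.1],"angular":[0,0,0.02],"gripper":0},{"offset":[0.037,-0.574,0.4],"angular":[0,0,0.05],"gripper":0},{"offset":[0.037,-0.574,0.8],"angular":[0,0,0.05],"gripper":0},{"offset":[0.037,-0.574,0.8],"angular":[0,0,0.05],"gripper":0},{"offset":[0.037,-0.574,0.8],"angular":[0,0,0.05],"gripper":0},{"offset":[0.037,-0.574,0.8],"angular":[0,0,0.05],"gripper":0}]'
python3 bear.py pics/w5.png
python3 go.py .573 -.152 .05 90
```

```text
t: 9.02
tcp_pos: [0.5389, 0.1998, 0.2583]
tcp_rot: [-0.078, 0.997, -0.001, -0.001]
force: [-0.3, 0.1, -0.4]
finger_gap: 0.497
grasp_force: 0.0
t: 9.35
tcp_pos: [0.5517, 0.065, 0.2582]
tcp_rot: [-0.078, 0.997, -0.0, -0.001]
force: [0.3, 1.5, 0.4]
finger_gap: 0.498
grasp_force: 0.0
t: 9.68
tcp_pos: [0.5646, -0.0697, 0.2581]
tcp_rot: [-0.078, 0.997, -0.0, -0.001]
force: [0.4, 0.8, -0.1]
finger_gap: 0.5
grasp_force: 0.0
t: 10.18
tcp_pos: [0.5719, -0.1517, 0.1379]
tcp_rot: [0.0, 1.0, 0.001, -0.002]
force: [-0.2, 0.5, 1.3]
finger_gap: 0.502
grasp_force: 0.0
px [160.1  61.9] 202 plane [ 0.4498 -0.2552  0.0085] cloud [ 0.4496 -0.2552  0.0078]
px [282.5 202.3] 166 plane [ 0.5734 -0.1511  0.0085] cloud [ 0.5733 -0.1506  0.0078]
[ 0.57308082 -0.15153743  0.14044916]
t 10.23 tcp [ 0.5731 -0.1515  0.1404] F [-0.3  0.   0.4] gap 0.5 grip 0.0
offset [ 0.    -0.003  0.603] calls 1 each [ 0.    -0.003  0.603] angular [ 0.0001 -0.0002  0.    ] rows>= 2.2
```

```bash

python3 -m crank '[{"offset":[0,0.003,0.25],"angular":[0,0,0],"gripper":0},{"offset":[0,0.003,0.5],"angular":[0,0,0],"gripper":0},{"offset":[0,0.003,0.75],"angular":[0,0,0],"gripper":0},{"offset":[0,0.003,0.895],"angular":[0,0,0],"gripper":0},{"offset":[0,0.003,0.895],"angular":[0,0,0],"gripper":0},{"offset":[0,0.003,0.895],"angular":[0,0,0],"gripper":0},{"offset":[0,0.003,0.895],"angular":[0,0,0],"gripper":-0.7},{"offset":[0,0.003,0.895],"angular":[0,0,0],"gripper":-1},{"offset":[0,0.003,0.895],"angular":[0,0,0],"gripper":-1},{"offset":[0,0.003,0.895],"angular":[0,0,0],"gripper":-1},{"offset":[0,0.003,0.895],"angular":[0,0,0],"gripper":-1}]' 30
python3 -m crank '[{"offset":[0,0,-0.2],"angular":[0,0,0],"gripper":-1},{"offset":[0,0,-0.5],"angular":[0,0,0],"gripper":-1},{"offset":[0,0,-0.8],"angular":[0,0,0],"gripper":-1},{"offset":[0,0,-1],"angular":[0,0,0],"gripper":-1},{"offset":[0,0,-1],"angular":[0,0,0],"gripper":-1}]'
python3 -m crank '[{"offset":[0,0,-0.25],"angular":[0,0,0],"gripper":-1},{"offset":[0,0.1,-0.5],"angular":[0,0,0],"gripper":-1},{"offset":[0,0.35,-0.7],"angular":[0,0,0],"gripper":-1},{"offset":[0,0.6,-0.7],"angular":[0,0,0],"gripper":-1},{"offset":[0,0.8,-0.7],"angular":[0,0,0],"gripper":-1}]'
python3 go.py .4984 .3341 .26 98.7
```

```text
t: 11.15
tcp_pos: [0.5739, -0.1517, 0.007]
tcp_rot: [0.0, 1.0, -0.0, 0.001]
force: [-0.8, 0.8, 8.5]
finger_gap: 0.004
grasp_force: 4.3
t: 11.57
tcp_pos: [0.5754, -0.1522, 0.1645]
tcp_rot: [0.0, 1.0, -0.002, 0.005]
force: [1.2, 0.2, 1.4]
finger_gap: -0.001
grasp_force: 0.0
t: 11.98
tcp_pos: [0.5734, -0.0297, 0.2635]
tcp_rot: [0.0, 1.0, -0.0, 0.002]
force: [-0.0, 0.2, -0.9]
finger_gap: 0.002
grasp_force: 0.0
t 11.98 tcp [ 0.5734 -0.0297  0.2635] F [-0.   0.2 -0.9] gap 0.002 grip 0.0
offset [0.502 2.425 0.021] calls 3 each [0.167 0.808 0.007] angular [-0.0001  0.0014 -0.0486] rows>= 8.9
```

The fingers closed above that bearing because they were about 4 mm too high. Going back lower.

```bash

python3 -m crank '[{"offset":[0,-0.3,0.2],"angular":[0,0,0],"gripper":0},{"offset":[0,-0.6,0.4],"angular":[0,0,0],"gripper":0},{"offset":[0,-0.815,0.7],"angular":[0,0,0],"gripper":0},{"offset":[0,-0.815,0.82],"angular":[0,0,0],"gripper":0},{"offset":[0,-0.815,0.82],"angular":[0,0,0],"gripper":0},{"offset":[0,-0.815,0.82],"angular":[0,0,0],"gripper":0}]'
python3 bear.py pics/w6.png
python3 go.py .573 -.151 .003 90
```

```text
t: 12.48
tcp_pos: [0.5717, -0.1544, 0.1345]
tcp_rot: [0.001, 1.0, 0.001, -0.002]
force: [0.2, 0.3, 0.1]
finger_gap: 0.498
grasp_force: 0.0
px [161.6  61.4] 210 plane [ 0.4498 -0.2552  0.0085] cloud [ 0.4493 -0.2555  0.0076]
px [285.5 203.5] 168 plane [ 0.5736 -0.1509  0.0085] cloud [ 0.5738 -0.1509  0.0078]
[ 0.57275222 -0.15376739  0.13721034]
t 12.53 tcp [ 0.5728 -0.1538  0.1372] F [0.  1.  0.6] gap 0.499 grip 0.0
offset [-0.003  0.018  0.895] calls 1 each [-0.003  0.018  0.895] angular [ 0.0002 -0.0004 -0.0004] rows>= 3.2
```

```bash

python3 -m crank '[{"offset":[0,0.018,0.25],"angular":[0,0,0],"gripper":0},{"offset":[0,0.018,0.5],"angular":[0,0,0],"gripper":0},{"offset":[0,0.018,0.75],"angular":[0,0,0],"gripper":0},{"offset":[0,0.018,0.88],"angular":[0,0,0],"gripper":0},{"offset":[0,0.018,0.9],"angular":[0,0,0],"gripper":0},{"offset":[0,0.018,0.9],"angular":[0,0,0],"gripper":0},{"offset":[0,0.018,0.9],"angular":[0,0,0],"gripper":0}]' 30
python3 go.py .573 -.151 .0025 90
```

```text
t: 13.12
tcp_pos: [0.5747, -0.1509, 0.0055]
tcp_rot: [-0.0, 1.0, -0.0, 0.002]
force: [-0.2, 0.2, 0.3]
finger_gap: 0.5
grasp_force: 0.0
t 13.12 tcp [ 0.5747 -0.1509  0.0055] F [-0.2  0.2  0.3] gap 0.5 grip 0.0
offset [ 0.012 -0.001  0.02 ] calls 1 each [ 0.012 -0.001  0.02 ] angular [-0.0003  0.0011  0.0002] rows>= 0.1
```

```bash

python3 -m crank '[{"offset":[0,0,0.02],"angular":[0,0,0],"gripper":0},{"offset":[0,0,0.02],"angular":[0,0,0],"gripper":-0.6},{"offset":[0,0,0.02],"angular":[0,0,0],"gripper":-1},{"offset":[0,0,0.02],"angular":[0,0,0],"gripper":-1},{"offset":[0,0,0.02],"angular":[0,0,0],"gripper":-1},{"offset":[0,0,0.02],"angular":[0,0,0],"gripper":-1}]' 30
python3 go.py .573 -.151 .0025 90
```

```text
t: 13.62
tcp_pos: [0.5737, -0.1511, 0.0008]
tcp_rot: [0.0, 1.0, -0.0, 0.001]
force: [-0.8, 1.1, 7.3]
finger_gap: 0.232
grasp_force: 29.1
t 13.62 tcp [ 0.5737 -0.1511  0.0008] F [-0.8  1.1  7.3] gap 0.232 grip 29.1
offset [ 0.005  0.001 -0.011] calls 1 each [ 0.005  0.001 -0.011] angular [-0.0001  0.0005 -0.    ] rows>= 0.0
```

```bash

python3 -m crank '[{"offset":[0,0,-0.2],"angular":[0,0,0],"gripper":-1},{"offset":[0,0,-0.5],"angular":[0,0,0],"gripper":-1},{"offset":[0,0,-0.8],"angular":[0,0,0],"gripper":-1},{"offset":[0,0,-1],"angular":[0,0,0],"gripper":-1},{"offset":[0,0,-1],"angular":[0,0,0],"gripper":-1}]'
python3 -m crank '[{"offset":[0,0,-0.25],"angular":[0,0,0],"gripper":-1},{"offset":[0,0.1,-0.5],"angular":[0,0,0],"gripper":-1},{"offset":[0,0.35,-0.7],"angular":[0,0,0],"gripper":-1},{"offset":[0,0.6,-0.7],"angular":[0,0,0],"gripper":-1},{"offset":[0,0.8,-0.7],"angular":[0,0,0],"gripper":-1}]'
python3 -m crank '[{"offset":[0.05,0.25,0],"angular":[0,0,0],"gripper":-1},{"offset":[0.1,0.5,0],"angular":[0,0,0],"gripper":-1},{"offset":[0.15,0.75,0],"angular":[0,0,0],"gripper":-1},{"offset":[0.17,0.85,0],"angular":[0,0,0],"gripper":-1}]'
python3 -m crank '[{"offset":[0.05,0.25,0],"angular":[0,0,0],"gripper":-1},{"offset":[0.1,0.5,0],"angular":[0,0,0],"gripper":-1},{"offset":[0.15,0.75,0],"angular":[0,0,0],"gripper":-1},{"offset":[0.17,0.85,0],"angular":[0,0,0],"gripper":-1}]'
python3 -m crank '[{"offset":[0.05,0.25,0],"angular":[0,0,-0.02],"gripper":-1},{"offset":[0.1,0.5,0],"angular":[0,0,-0.05],"gripper":-1},{"offset":[0.15,0.7,0],"angular":[0,0,-0.05],"gripper":-1},{"offset":[0.15,0.7,0],"angular":[0,0,-0.05],"gripper":-1},{"offset":[0.15,0.7,0],"angular":[0,0,-0.05],"gripper":-1}]'
python3 go.py .4984 .3341 .015 98.7
```

```text
t: 14.03
tcp_pos: [0.5755, -0.1518, 0.1586]
tcp_rot: [0.0, 1.0, -0.002, 0.005]
force: [1.1, 0.3, 1.4]
finger_gap: 0.229
grasp_force: 29.4
t: 14.45
tcp_pos: [0.5734, -0.0292, 0.2576]
tcp_rot: [0.0, 1.0, 0.0, 0.002]
force: [0.3, -0.0, -0.6]
finger_gap: 0.227
grasp_force: 29.5
t: 14.78
tcp_pos: [0.5465, 0.1, 0.2549]
tcp_rot: [-0.001, 1.0, 0.001, 0.0]
force: [0.6, -0.7, -0.0]
finger_gap: 0.234
grasp_force: 29.5
t: 15.12
tcp_pos: [0.5209, 0.2275, 0.2547]
tcp_rot: [-0.001, 1.0, 0.001, 0.0]
force: [0.1, -1.3, -1.1]
finger_gap: 0.231
grasp_force: 29.5
t: 15.53
tcp_pos: [0.499, 0.3302, 0.2543]
tcp_rot: [-0.08, 0.997, -0.0, -0.0]
force: [0.4, -0.1, 0.1]
finger_gap: 0.229
grasp_force: 29.5
t 15.53 tcp [0.499  0.3302 0.2543] F [ 0.4 -0.1  0.1] gap 0.229 grip 29.5
offset [-0.     0.026  1.596] calls 2 each [-0.     0.013  0.798] angular [-0.     -0.      0.0024] rows>= 5.7
```

```bash

python3 -m crank '[{"offset":[0,0.025,0.2],"angular":[0,0,0],"gripper":-1},{"offset":[0,0.025,0.45],"angular":[0,0,0],"gripper":-1},{"offset":[0,0.025,0.7],"angular":[0,0,0],"gripper":-1},{"offset":[0,0.025,0.9],"angular":[0,0,0],"gripper":-1},{"offset":[0,0.025,0.9],"angular":[0,0,0],"gripper":-1}]'
python3 -m crank '[{"offset":[0,0,0.2],"angular":[0,0,0],"gripper":-1},{"offset":[0,0,0.45],"angular":[0,0,0],"gripper":-1},{"offset":[0,0,0.6],"angular":[0,0,0],"gripper":-1},{"offset":[0,0,0.7],"angular":[0,0,0],"gripper":-1},{"offset":[0,0,0.7],"angular":[0,0,0],"gripper":-1},{"offset":[0,0,0.7],"angular":[0,0,0],"gripper":-1},{"offset":[0,0,0.7],"angular":[0,0,0],"gripper":-0.35},{"offset":[0,0,0.7],"angular":[0,0,0],"gripper":-0.35},{"offset":[0,0,0.7],"angular":[0,0,0],"gripper":-0.35}]'
python3 -m crank '[{"offset":[0,0,-0.2],"angular":[0,0,0],"gripper":-0.35},{"offset":[0,0,-0.5],"angular":[0,0,0],"gripper":0},{"offset":[0,0,-0.8],"angular":[0,0,0],"gripper":0},{"offset":[0,0,-1],"angular":[0,0,0],"gripper":0},{"offset":[0,0,-1],"angular":[0,0,0],"gripper":0}]'
python3 -m crank '[{"offset":[0,0,-0.25],"angular":[0,0,0],"gripper":0},{"offset":[0,0,-0.5],"angular":[0,0,0],"gripper":0},{"offset":[0,0,-0.64],"angular":[0,0,0],"gripper":0},{"offset":[0,0,-0.64],"angular":[0,0,0],"gripper":0},{"offset":[0,0,-0.64],"angular":[0,0,0],"gripper":0}]'
python3 bear.py pics/w7.png
python3 go.py .45 -.255 .26 90
```

```text
t: 15.95
tcp_pos: [0.4971, 0.3303, 0.1131]
tcp_rot: [-0.078, 0.997, -0.002, -0.004]
force: [-0.3, -0.8, -0.8]
finger_gap: 0.228
grasp_force: 29.5
t: 16.7
tcp_pos: [0.4997, 0.333, 0.0162]
tcp_rot: [-0.078, 0.997, 0.001, 0.001]
force: [0.5, -0.5, -0.3]
finger_gap: 0.326
grasp_force: 0.0
t: 17.12
tcp_pos: [0.5011, 0.334, 0.174]
tcp_rot: [-0.079, 0.997, 0.003, 0.005]
force: [1.0, -0.7, 0.6]
finger_gap: 0.502
grasp_force: 0.0
t: 17.53
tcp_pos: [0.4993, 0.3329, 0.2622]
tcp_rot: [-0.079, 0.997, 0.001, 0.001]
force: [-0.6, 0.1, 0.3]
finger_gap: 0.501
grasp_force: 0.0
px [281.9 179.2] 98 plane [0.5011 0.3333 0.0085] cloud [0.5005 0.3329 0.0108]
px [282.5 199.5] 84 plane [0.5294 0.3386 0.0085] cloud [0.5287 0.3385 0.0109]
[0.49894279 0.33268174 0.2605538 ]
t 17.58 tcp [0.4989 0.3327 0.2606] F [ 0.3 -0.8 -0.8] gap 0.502 grip 0.0
offset [ 9.350e-01 -3.819e+00  2.000e-03] calls 4 each [ 0.234 -0.955  0.001] angular [0.0001 0.0002 0.05  ] rows>= 14.1
```

```bash

python3 -m crank '[{"offset":[0.06,-0.25,0],"angular":[0,0,0],"gripper":0},{"offset":[0.12,-0.5,0],"angular":[0,0,0],"gripper":0},{"offset":[0.23,-0.96,0],"angular":[0,0,0],"gripper":0},{"offset":[0.23,-0.96,0],"angular":[0,0,0],"gripper":0}]'
python3 -m crank '[{"offset":[0.06,-0.25,0],"angular":[0,0,0],"gripper":0},{"offset":[0.12,-0.5,0],"angular":[0,0,0],"gripper":0},{"offset":[0.23,-0.96,0],"angular":[0,0,0],"gripper":0},{"offset":[0.23,-0.96,0],"angular":[0,0,0],"gripper":0}]'
python3 -m crank '[{"offset":[0.06,-0.25,0],"angular":[0,0,0],"gripper":0},{"offset":[0.12,-0.5,0],"angular":[0,0,0],"gripper":0},{"offset":[0.23,-0.96,0],"angular":[0,0,0],"gripper":0},{"offset":[0.23,-0.96,0],"angular":[0,0,0],"gripper":0}]'
python3 -m crank '[{"offset":[0.06,-0.25,0.1],"angular":[0,0,0.02],"gripper":0},{"offset":[0.245,-0.94,0.3],"angular":[0,0,0.05],"gripper":0},{"offset":[0.245,-0.94,0.6],"angular":[0,0,0.05],"gripper":0},{"offset":[0.245,-0.94,0.8],"angular":[0,0,0.05],"gripper":0},{"offset":[0.245,-0.94,0.8],"angular":[0,0,0.05],"gripper":0},{"offset":[0.245,-0.94,0.8],"angular":[0,0,0.05],"gripper":0},{"offset":[0.245,-0.94,0.8],"angular":[0,0,0.05],"gripper":0}]'
python3 bear.py pics/w8.png
python3 go.py .45 -.255 .0025 90
```

```text
t: 17.92
tcp_pos: [0.4865, 0.1827, 0.2589]
tcp_rot: [-0.078, 0.997, -0.0, -0.001]
force: [-0.1, 0.6, -0.8]
finger_gap: 0.499
grasp_force: 0.0
t: 18.25
tcp_pos: [0.4749, 0.0349, 0.2591]
tcp_rot: [-0.078, 0.997, -0.0, -0.001]
force: [0.8, 0.9, 0.5]
finger_gap: 0.499
grasp_force: 0.0
t: 18.58
tcp_pos: [0.4633, -0.1128, 0.2591]
tcp_rot: [-0.078, 0.997, 0.0, -0.001]
force: [0.3, -0.1, 0.9]
finger_gap: 0.502
grasp_force: 0.0
t: 19.17
tcp_pos: [0.4489, -0.255, 0.1381]
tcp_rot: [0.001, 1.0, 0.001, -0.002]
force: [-0.5, -0.4, 1.6]
finger_gap: 0.501
grasp_force: 0.0
px [280.7 201.5] 169 plane [ 0.4498 -0.256   0.0085] cloud [ 0.45   -0.2558  0.0079]
[ 0.44988081 -0.25490178  0.1401817 ]
t 19.22 tcp [ 0.4499 -0.2549  0.1402] F [0.  0.1 0.7] gap 0.502 grip 0.0
offset [-0.002 -0.001  0.918] calls 1 each [-0.002 -0.001  0.918] angular [ 0.0003 -0.0003 -0.0002] rows>= 3.3
```

```bash

python3 -m crank '[{"offset":[0,-0.005,0.25],"angular":[0,0,0],"gripper":0},{"offset":[0,-0.005,0.5],"angular":[0,0,0],"gripper":0},{"offset":[0,-0.005,0.75],"angular":[0,0,0],"gripper":0},{"offset":[0,-0.005,0.88],"angular":[0,0,0],"gripper":0},{"offset":[0,-0.005,0.925],"angular":[0,0,0],"gripper":0},{"offset":[0,-0.005,0.925],"angular":[0,0,0],"gripper":0},{"offset":[0,-0.005,0.925],"angular":[0,0,0],"gripper":0},{"offset":[0,-0.005,0.925],"angular":[0,0,0],"gripper":-0.6},{"offset":[0,-0.005,0.925],"angular":[0,0,0],"gripper":-1},{"offset":[0,-0.005,0.925],"angular":[0,0,0],"gripper":-1},{"offset":[0,-0.005,0.925],"angular":[0,0,0],"gripper":-1},{"offset":[0,-0.005,0.925],"angular":[0,0,0],"gripper":-1}]' 30
python3 go.py .45 -.255 .0025 90
```

```text
t: 20.22
tcp_pos: [0.4512, -0.2565, 0.0039]
tcp_rot: [-0.0, 1.0, -0.001, 0.001]
force: [-0.4, 2.0, 8.8]
finger_gap: 0.229
grasp_force: 29.0
t 20.22 tcp [ 0.4512 -0.2565  0.0039] F [-0.4  2.   8.8] gap 0.229 grip 29.0
offset [0.008 0.01  0.009] calls 1 each [0.008 0.01  0.009] angular [-0.0005  0.0009  0.    ] rows>= 0.1
```

```bash

python3 -m crank '[{"offset":[0,0,-0.2],"angular":[0,0,0],"gripper":-1},{"offset":[0,0,-0.5],"angular":[0,0,0],"gripper":-1},{"offset":[0,0,-0.8],"angular":[0,0,0],"gripper":-1},{"offset":[0,0,-1],"angular":[0,0,0],"gripper":-1},{"offset":[0,0,-1],"angular":[0,0,0],"gripper":-1}]'
python3 -m crank '[{"offset":[0,0,-0.25],"angular":[0,0,0],"gripper":-1},{"offset":[-0.03,0.1,-0.5],"angular":[0,0,0],"gripper":-1},{"offset":[-0.04,0.4,-0.7],"angular":[0,0,0],"gripper":-1},{"offset":[-0.04,0.7,-0.7],"angular":[0,0,0],"gripper":-1},{"offset":[-0.04,0.96,-0.7],"angular":[0,0,0],"gripper":-1}]'
python3 -m crank '[{"offset":[-0.01,0.25,0],"angular":[0,0,0],"gripper":-1},{"offset":[-0.02,0.5,0],"angular":[0,0,0],"gripper":-1},{"offset":[-0.03,0.75,0],"angular":[0,0,0],"gripper":-1},{"offset":[-0.035,0.96,0],"angular":[0,0,0],"gripper":-1}]'
python3 -m crank '[{"offset":[-0.01,0.25,0],"angular":[0,0,0],"gripper":-1},{"offset":[-0.02,0.5,0],"angular":[0,0,0],"gripper":-1},{"offset":[-0.03,0.75,0],"angular":[0,0,0],"gripper":-1},{"offset":[-0.035,0.96,0],"angular":[0,0,0],"gripper":-1}]'
python3 -m crank '[{"offset":[-0.01,0.25,0],"angular":[0,0,-0.02],"gripper":-1},{"offset":[-0.02,0.5,0],"angular":[0,0,-0.05],"gripper":-1},{"offset":[-0.025,0.8,0],"angular":[0,0,-0.05],"gripper":-1},{"offset":[-0.025,1,0],"angular":[0,0,-0.05],"gripper":-1},{"offset":[-0.025,1,0],"angular":[0,0,-0.05],"gripper":-1},{"offset":[-0.025,1,0],"angular":[0,0,-0.05],"gripper":-1}]'
python3 go.py .4708 .3298 .015 98.7
```

```text
t: 20.63
tcp_pos: [0.4523, -0.2573, 0.1611]
tcp_rot: [-0.0, 1.0, -0.003, 0.005]
force: [0.4, -0.7, 1.2]
finger_gap: 0.224
grasp_force: 29.3
t: 21.05
tcp_pos: [0.4562, -0.1224, 0.2596]
tcp_rot: [0.001, 1.0, -0.001, 0.002]
force: [0.4, 0.1, -0.0]
finger_gap: 0.221
grasp_force: 29.4
t: 21.38
tcp_pos: [0.4609, 0.0229, 0.2576]
tcp_rot: [-0.0, 1.0, 0.0, 0.001]
force: [0.9, -0.8, 0.7]
finger_gap: 0.228
grasp_force: 29.4
t: 21.72
tcp_pos: [0.4662, 0.1671, 0.2575]
tcp_rot: [-0.0, 1.0, 0.0, 0.001]
force: [1.0, -0.3, 0.6]
finger_gap: 0.22
grasp_force: 29.4
t: 22.22
tcp_pos: [0.4699, 0.3161, 0.2568]
tcp_rot: [-0.08, 0.997, 0.0, 0.0]
force: [0.4, -1.0, 1.1]
finger_gap: 0.219
grasp_force: 29.5
t 22.22 tcp [0.4699 0.3161 0.2568] F [ 0.4 -1.   1.1] gap 0.219 grip 29.5
offset [-0.02   0.089  1.612] calls 2 each [-0.01   0.045  0.806] angular [0.     0.0001 0.0025] rows>= 5.8
```

```bash

python3 -m crank '[{"offset":[-0.02,0.09,0.2],"angular":[0,0,0],"gripper":-1},{"offset":[-0.02,0.09,0.45],"angular":[0,0,0],"gripper":-1},{"offset":[-0.02,0.09,0.7],"angular":[0,0,0],"gripper":-1},{"offset":[-0.02,0.09,0.9],"angular":[0,0,0],"gripper":-1},{"offset":[-0.02,0.09,0.9],"angular":[0,0,0],"gripper":-1}]'
python3 -m crank '[{"offset":[0,0,0.2],"angular":[0,0,0],"gripper":-1},{"offset":[0,0,0.45],"angular":[0,0,0],"gripper":-1},{"offset":[0,0,0.6],"angular":[0,0,0],"gripper":-1},{"offset":[0,0,0.71],"angular":[0,0,0],"gripper":-1},{"offset":[0,0,0.71],"angular":[0,0,0],"gripper":-1},{"offset":[0,0,0.71],"angular":[0,0,0],"gripper":-1},{"offset":[0,0,0.71],"angular":[0,0,0],"gripper":-0.35},{"offset":[0,0,0.71],"angular":[0,0,0],"gripper":-0.35},{"offset":[0,0,0.71],"angular":[0,0,0],"gripper":-0.35}]'
python3 -m crank '[{"offset":[0,0,-0.2],"angular":[0,0,0],"gripper":-0.35},{"offset":[0,0,-0.5],"angular":[0,0,0],"gripper":0},{"offset":[0,0,-0.8],"angular":[0,0,0],"gripper":0},{"offset":[0,0,-1],"angular":[0,0,0],"gripper":0},{"offset":[0,0,-1],"angular":[0,0,0],"gripper":0}]'
python3 -m crank '[{"offset":[0,0,-0.25],"angular":[0,0,0],"gripper":0},{"offset":[0,0,-0.5],"angular":[0,0,0],"gripper":0},{"offset":[0,0,-0.64],"angular":[0,0,0],"gripper":0},{"offset":[0,0,-0.64],"angular":[0,0,0],"gripper":0},{"offset":[0,0,-0.64],"angular":[0,0,0],"gripper":0}]'
python3 bear.py pics/w9.png
cat > scoop.py <<'E'
# scoop grip and tray from the wrist view
from h import *
im,d,m=snap("wrist"); P=cloud(m,d); hsv=cv2.cvtColor(im,cv2.COLOR_BGR2HSV); H,S,V=[hsv[...,i].astype(int) for i in range(3)]
near=(abs(P[...,0]-.52)<.1)&(abs(P[...,1]-.34)<.1)
red=((H<6)|(H>172))&(S>150)&near; t=P[red&(P[...,2]>.055)]
print('grip',cv2.minAreaRect(t[:,:2].astype(np.float32)*1000),np.median(t[:,2]))
w=P[near&(P[...,2]>.013)&(P[...,2]<.021)&~red&(S<60)&(P[...,0]<.552)]
print('walls',len(w),cv2.minAreaRect(w[:,:2].astype(np.float32)*1000))
E
python3 scoop.py; python3 go.py .5625 .344 .11 98.7
```

```text
t: 22.63
tcp_pos: [0.4693, 0.3262, 0.1158]
tcp_rot: [-0.078, 0.997, -0.002, -0.003]
force: [-0.3, -1.1, -0.8]
finger_gap: 0.224
grasp_force: 29.5
t: 23.38
tcp_pos: [0.4719, 0.3289, 0.0167]
tcp_rot: [-0.078, 0.997, 0.001, 0.001]
force: [0.1, 0.4, -0.3]
finger_gap: 0.325
grasp_force: 0.0
t: 23.8
tcp_pos: [0.4732, 0.3298, 0.1743]
tcp_rot: [-0.078, 0.997, 0.003, 0.005]
force: [-0.0, 0.3, 1.7]
finger_gap: 0.5
grasp_force: 0.0
t: 24.22
tcp_pos: [0.4715, 0.3287, 0.263]
tcp_rot: [-0.079, 0.997, 0.001, 0.001]
force: [0.2, -0.4, -0.6]
finger_gap: 0.502
grasp_force: 0.0
px [282.  177.9] 80 plane [0.4717 0.329  0.0085] cloud [0.4715 0.3291 0.0109]
px [281.7 198.9] 93 plane [0.5012 0.3333 0.0085] cloud [0.5002 0.3329 0.0108]
px [282.4 218.5] 89 plane [0.5295 0.3388 0.0085] cloud [0.529  0.3388 0.0108]
[0.47110736 0.32849007 0.2612544 ]
grip ((562.3873901367188, 343.5102233886719), (28.83454704284668, 14.217013359069824), 8.84292221069336) 0.06235465456054268
walls 504 ((493.91162109375, 333.2524719238281), (108.98654174804688, 76.27168273925781), 8.811912536621094)
t 24.32 tcp [0.4709 0.3284 0.2603] F [-0.8  0.3 -1. ] gap 0.501 grip 0.0
offset [-0.62   0.008  1.002] calls 2 each [-0.31   0.004  0.501] angular [-0.0001 -0.0001  0.0017] rows>= 4.2
```

View pics/w9.png

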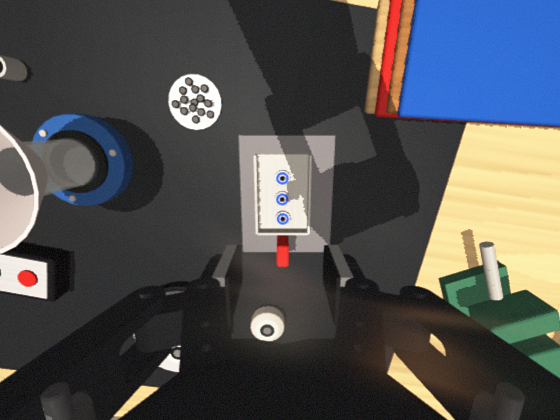

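All three bearings are in the tray at (282,178), (282,199) and (282,218). Now grip the red handle.

```bash

python3 -m crank '[{"offset":[-0.25,0,0],"angular":[0,0,0],"gripper":0},{"offset":[-0.5,0,0.2],"angular":[0,0,0],"gripper":0},{"offset":[-0.62,0.008,0.5],"angular":[0,0,0.001],"gripper":0},{"offset":[-0.62,0.008,0.8],"angular":[0,0,0.001],"gripper":0},{"offset":[-0.62,0.008,0.95],"angular":[0,0,0.001],"gripper":0},{"offset":[-0.62,0.008,0.95],"angular":[0,0,0.001],"gripper":0},{"offset":[-0.62,0.008,0.95],"angular":[0,0,0.001],"gripper":0}]'
python3 go.py .5625 .3437 .024 98.8
```

```text
t: 24.9
tcp_pos: [0.5618, 0.3437, 0.1164]
tcp_rot: [-0.077, 0.997, -0.001, -0.002]
force: [1.0, 0.1, 1.2]
finger_gap: 0.501
grasp_force: 0.0
t 24.9 tcp [0.5618 0.3437 0.1164] F [1.  0.1 1.2] gap 0.501 grip 0.0
offset [-0.007  0.001  0.616] calls 1 each [-0.007  0.001  0.616] angular [-0.0005 -0.0014  0.0001] rows>= 2.2
```

```bash

python3 -m crank '[{"offset":[0,0,0.15],"angular":[0,0,0],"gripper":0},{"offset":[0,0,0.3],"angular":[0,0,0],"gripper":0},{"offset":[0,0,0.45],"angular":[0,0,0],"gripper":0},{"offset":[0,0,0.61],"angular":[0,0,0],"gripper":0},{"offset":[0,0,0.61],"angular":[0,0,0],"gripper":0},{"offset":[0,0,0.61],"angular":[0,0,0],"gripper":0},{"offset":[0,0,0.61],"angular":[0,0,0],"gripper":-0.4},{"offset":[0,0,0.61],"angular":[0,0,0],"gripper":-0.7},{"offset":[0,0,0.61],"angular":[0,0,0],"gripper":-1},{"offset":[0,0,0.61],"angular":[0,0,0],"gripper":-1},{"offset":[0,0,0.61],"angular":[0,0,0],"gripper":-1},{"offset":[0,0,0.61],"angular":[0,0,0],"gripper":-1}]' 80
python3 -m crank '[{"offset":[0,0,-0.01],"angular":[0,0,0],"gripper":-1},{"offset":[0,0,-0.04],"angular":[0,0,0],"gripper":-1},{"offset":[0,0,-0.1],"angular":[0,0,0],"gripper":-1},{"offset":[0,0,-0.2],"angular":[0,0,0],"gripper":-1},{"offset":[0,0,-0.3],"angular":[0,0,0],"gripper":-1},{"offset":[0,0,-0.4],"angular":[0,0,0],"gripper":-1},{"offset":[0,0,-0.5],"angular":[0,0,0],"gripper":-1},{"offset":[0,0,-0.5],"angular":[0,0,0],"gripper":-1},{"offset":[0,0,-0.5],"angular":[0,0,0],"gripper":-1}]'
python3 bear.py pics/w10.png; python3 - <<'E'
from h import *
im,d,m=snap("wrist"); P=cloud(m,d); o=robot.observe(); p=P[(im.max(2)>100)&(P[...,2]>.05)&(P[...,2]<.105)&(abs(P[...,1]-.335)<.04)&(P[...,0]<.54)&(P[...,0]>.4)]
print(len(p),p.min(0),p.max(0))
# floor plane of tray
A=np.c_[p[:,:2],np.ones(len(p))]; print(np.linalg.lstsq(A,p[:,2],rcond=None)[0]); print(o)
E
```

```text
t: 25.9
tcp_pos: [0.564, 0.3448, 0.0299]
tcp_rot: [-0.077, 0.997, 0.001, 0.002]
force: [-0.9, -1.2, 9.5]
finger_gap: 0.173
grasp_force: 78.0
t: 26.65
tcp_pos: [0.5633, 0.3445, 0.1032]
tcp_rot: [-0.077, 0.997, 0.0, 0.001]
force: [0.6, 1.0, -2.1]
finger_gap: 0.17
grasp_force: 78.0
[0.56279707 0.34422623 0.10184579]
26545 [0.43289052 0.29500676 0.07318931] [0.53999991 0.37499965 0.09557872]
[0.01424088 0.02722284 0.06175863]
{'t': 26.75, 'qpos': array([ 5.10251261e-01,  1.46162951e-01,  1.62229783e+00, -1.77382538e-05,
        1.37400962e+00, -1.21454196e+00]), 'dq': array([ 0.00096658,  0.00886664,  0.00852287, -0.00131961, -0.00125681,
       -0.00083182]), 'joint_efforts': array([ 1.33220197e-02, -7.61608100e+01, -6.31649995e+01,  4.26095515e-02,
        1.41114187e-01,  6.08714981e-05]), 'tcp_pos': array([0.56254852, 0.34406852, 0.10106906]), 'tcp_rot': array([-7.69241099e-02,  9.97036854e-01, -1.92145105e-04, -3.94675263e-04]), 'force': array([ 0.123979  ,  0.17867617, -3.16074587]), 'torque': array([ 0.0176158 , -0.13957891,  0.01579808]), 'grasp_force': 77.96448826789856, 'finger_gap': 0.17413904088067472}
```

View pics/w10.png

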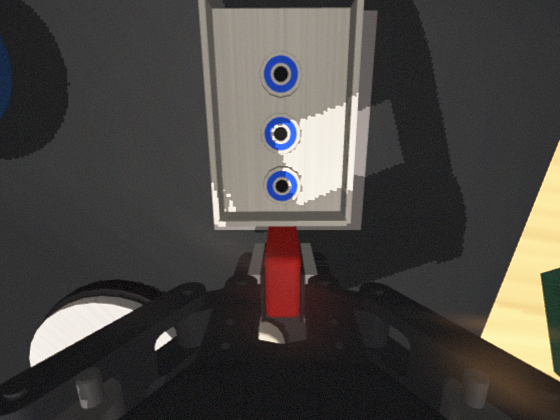

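The scoop is held level with the three bearings in the tray at (281,74), (281,134) and (282,186). Next I measure the funnel.

```bash
python3 - <<'E'
from h import *
from scipy.optimize import least_squares
for n in("scene0","side0","w1","w2"):
    z=np.load(n+".npz",allow_pickle=True); im,d,m=z['im'],z['d'],z['m'].item(); P=cloud(m,d)
    q=P[(P[...,2]>.166)&(P[...,2]<.18)&(abs(P[...,0]-.49)<.1)&(abs(P[...,1]-.063)<.1)&(im.max(2)>90)]
    if len(q)<10: print(n,len(q)); continue
    r=least_squares(lambda c:np.hypot(q[:,0]-c[0],q[:,1]-c[1])-.066,[.49,.063],loss='soft_l1',f_scale=.002)
    print(n,len(q),r.x.round(4),'res',np.abs(r.fun).mean().round(4),'zmax',np.percentile(q[:,2],95).round(4),'enc',[np.round(v,4) for v in cv2.minEnclosingCircle(q[:,:2].astype(np.float32))])
E
python3 go.py .5625 .344 .225 98.8
```

```text
scene0 236 [0.4915 0.0656] res 0.0037 zmax 0.1723 enc [array([0.4898, 0.0629]), np.float64(0.0669)]
side0 267 [0.4875 0.0597] res 0.0038 zmax 0.1731 enc [array([0.4889, 0.0629]), np.float64(0.0675)]
w1 1341 [0.4854 0.0597] res 0.0027 zmax 0.173 enc [array([0.4897, 0.0643]), np.float64(0.066)]
w2 1331 [0.486  0.0667] res 0.0028 zmax 0.1735 enc [array([0.4899, 0.0624]), np.float64(0.0658)]
t 26.75 tcp [0.5625 0.3441 0.1011] F [ 0.1  0.2 -3.2] gap 0.174 grip 78.0
offset [ 0.001 -0.001 -0.826] calls 1 each [ 0.001 -0.001 -0.826] angular [-0.0001 -0.0003  0.0001] rows>= 3.0
```

```bash

python3 -m crank '[{"offset":[0,0,-0.03],"angular":[0,0,0],"gripper":-1},{"offset":[0,0,-0.1],"angular":[0,0,0],"gripper":-1},{"offset":[0,0,-0.2],"angular":[0,0,0],"gripper":-1},{"offset":[0,0,-0.3],"angular":[0,0,0],"gripper":-1},{"offset":[0,0,-0.4],"angular":[0,0,0],"gripper":-1},{"offset":[0,0,-0.5],"angular":[0,0,0],"gripper":-1},{"offset":[0,0,-0.6],"angular":[0,0,0],"gripper":-1},{"offset":[0,0,-0.7],"angular":[0,0,0],"gripper":-1},{"offset":[0,0,-0.78],"angular":[0,0,0],"gripper":-1},{"offset":[0,0,-0.83],"angular":[0,0,0],"gripper":-1},{"offset":[0,0,-0.83],"angular":[0,0,0],"gripper":-1},{"offset":[0,0,-0.83],"angular":[0,0,0],"gripper":-1}]'
python3 go.py .633 .0852 .225 98.8
```

```text
t: 27.75
tcp_pos: [0.5628, 0.3443, 0.2262]
tcp_rot: [-0.077, 0.997, 0.0, 0.0]
force: [-0.3, 0.1, -2.4]
finger_gap: 0.172
grasp_force: 77.9
t 27.75 tcp [0.5628 0.3443 0.2262] F [-0.3  0.1 -2.4] gap 0.172 grip 77.9
offset [-0.197 -1.778  0.008] calls 2 each [-0.099 -0.889  0.004] angular [0.     0.     0.0001] rows>= 6.4
```

```bash

python3 -m crank '[{"offset":[0,-0.03,0],"angular":[0,0,0],"gripper":-1},{"offset":[-0.01,-0.1,0],"angular":[0,0,0],"gripper":-1},{"offset":[-0.02,-0.2,0],"angular":[0,0,0],"gripper":-1},{"offset":[-0.03,-0.3,0],"angular":[0,0,0],"gripper":-1},{"offset":[-0.045,-0.4,0],"angular":[0,0,0],"gripper":-1},{"offset":[-0.055,-0.5,0],"angular":[0,0,0],"gripper":-1},{"offset":[-0.065,-0.6,0],"angular":[0,0,0],"gripper":-1},{"offset":[-0.075,-0.7,0],"angular":[0,0,0],"gripper":-1},{"offset":[-0.09,-0.8,0],"angular":[0,0,0],"gripper":-1},{"offset":[-0.1,-0.89,0],"angular":[0,0,0],"gripper":-1}]'
python3 -m crank '[{"offset":[-0.01,-0.09,0],"angular":[0,0,0],"gripper":-1},{"offset":[-0.02,-0.2,0],"angular":[0,0,0],"gripper":-1},{"offset":[-0.03,-0.3,0],"angular":[0,0,0],"gripper":-1},{"offset":[-0.045,-0.4,0],"angular":[0,0,0],"gripper":-1},{"offset":[-0.055,-0.5,0],"angular":[0,0,0],"gripper":-1},{"offset":[-0.065,-0.6,0],"angular":[0,0,0],"gripper":-1},{"offset":[-0.075,-0.7,0],"angular":[0,0,0],"gripper":-1},{"offset":[-0.09,-0.8,0],"angular":[0,0,0],"gripper":-1},{"offset":[-0.1,-0.86,0],"angular":[0,0,0],"gripper":-1},{"offset":[-0.1,-0.888,0],"angular":[0,0,0],"gripper":-1},{"offset":[-0.1,-0.888,0],"angular":[0,0,0],"gripper":-1},{"offset":[-0.1,-0.888,0],"angular":[0,0,0],"gripper":-1}]'
for b in 0 -15 -30 -45 -55; do :; done
python3 - <<'E'
from h import *; from scipy.spatial.transform import Rotation as Ro
im,d,m=snap("wrist"); cv2.imwrite("pics/w11.png",im)
o=robot.observe(); R=Ro.from_quat(o['tcp_rot']); print(o['tcp_pos'],o['tcp_rot'])
yaw=np.radians(8.8);u=np.array([np.cos(yaw),np.sin(yaw),0]);F=np.array([.4897,.063,0])
for th,zl in((15,.185),(25,.182),(35,.180),(45,.178),(55,.178),(62,.178)):
    t=np.radians(th);p=F+(.02+.125*np.cos(t)-.025*np.sin(t))*u+np.array([0,0,zl+.125*np.sin(t)+.025*np.cos(t)])
    print(th,p.round(3),'offset',(R.inv().apply(p-o['tcp_pos'])/.15).round(3),'ang y',-th/180)
E
```

```text
t: 28.58
tcp_pos: [0.5986, 0.2129, 0.2263]
tcp_rot: [-0.077, 0.997, -0.0, 0.0]
force: [1.2, 0.4, -2.5]
finger_gap: 0.178
grasp_force: 77.9
t: 29.58
tcp_pos: [0.6334, 0.0854, 0.2262]
tcp_rot: [-0.077, 0.997, 0.0, -0.0]
force: [-1.3, 0.1, -2.5]
finger_gap: 0.175
grasp_force: 78.0
[0.63327131 0.08574075 0.22626431] [-7.70649728e-02  9.97026065e-01  1.08504557e-04 -5.55038228e-05]
15 [0.622 0.084 0.242] offset [ 0.074 -0.003 -0.102] ang y -0.08333333333333333
25 [0.611 0.082 0.257] offset [ 0.151 -0.003 -0.208] ang y -0.1388888888888889
35 [0.596 0.08  0.272] offset [ 0.249 -0.003 -0.306] ang y -0.19444444444444445
45 [0.579 0.077 0.284] offset [ 0.364 -0.003 -0.385] ang y -0.25
55 [0.56  0.074 0.295] offset [ 0.494 -0.003 -0.456] ang y -0.3055555555555556
62 [0.546 0.072 0.3  ] offset [ 0.592 -0.003 -0.492] ang y -0.34444444444444444
```

View pics/w11.png

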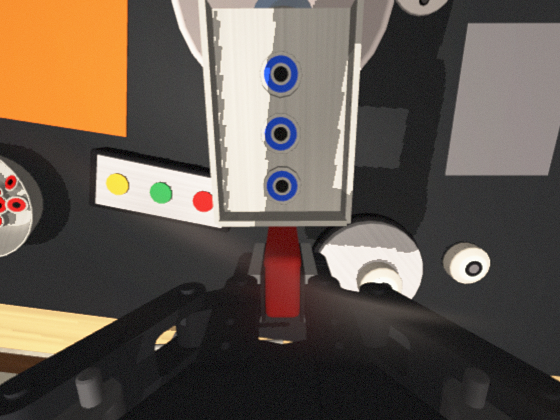

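The tray with three bearings is over the funnel (its rim shows behind the tray at the top). Tip.

```bash

python3 -m crank '[{"offset":[0.02,0,-0.03],"angular":[0,-0.02,0],"gripper":-1},{"offset":[0.035,0,-0.05],"angular":[0,-0.04,0],"gripper":-1},{"offset":[0.055,0,-0.075],"angular":[0,-0.062,0],"gripper":-1},{"offset":[0.074,0,-0.102],"angular":[0,-0.083,0],"gripper":-1},{"offset":[0.11,0,-0.155],"angular":[0,-0.111,0],"gripper":-1},{"offset":[0.151,0,-0.208],"angular":[0,-0.139,0],"gripper":-1},{"offset":[0.2,0,-0.26],"angular":[0,-0.167,0],"gripper":-1},{"offset":[0.249,0,-0.306],"angular":[0,-0.194,0],"gripper":-1},{"offset":[0.305,0,-0.347],"angular":[0,-0.222,0],"gripper":-1},{"offset":[0.364,0,-0.385],"angular":[0,-0.25,0],"gripper":-1},{"offset":[0.43,0,-0.422],"angular":[0,-0.278,0],"gripper":-1},{"offset":[0.494,0,-0.456],"angular":[0,-0.306,0],"gripper":-1},{"offset":[0.54,0,-0.475],"angular":[0,-0.325,0],"gripper":-1},{"offset":[0.592,0,-0.492],"angular":[0,-0.344,0],"gripper":-1},{"offset":[0.592,0,-0.492],"angular":[0,-0.344,0],"gripper":-1},{"offset":[0.592,0,-0.492],"angular":[0,-0.344,0],"gripper":-1},{"offset":[0.592,0,-0.492],"angular":[0,-0.344,0],"gripper":-1},{"offset":[0.592,0,-0.492],"angular":[0,-0.344,0],"gripper":-1},{"offset":[0.592,0,-0.492],"angular":[0,-0.344,0],"gripper":-1}]'
python3 - <<'E'
from h import *
a=[]
for n in("wrist","scene"):
    im,d,m=snap(n); a.append(im if n=="wrist" else cv2.resize(im[140:300,230:430],None,fx=2.6,fy=2.6)[:420])
cv2.imwrite("pics/tip.png",cv2.resize(np.hstack(a),None,fx=.73,fy=.73)); print(robot.observe()['qpos'].round(2))
E
```

```text
t: 31.22
tcp_pos: [0.5461, 0.0719, 0.3002]
tcp_rot: [-0.066, 0.855, 0.04, 0.512]
force: [0.1, -0.1, -2.1]
finger_gap: 0.173
grasp_force: 78.2Traceback (most recent call last):
  File "<stdin>", line 5, in <module>
    return _nx.concatenate(arrs, 1, dtype=dtype, casting=casting)
           ~~~~~~~~~~~~~~~^^^^^^^^^^^^^^^^^^^^^^^^^^^^^^^^^^^^^^^
ValueError: all the input array dimensions except for the concatenation axis must match exactly, but along dimension 0, the array at index 0 has size 420 and the array at index 1 has size 416
```

```bash
python3 - <<'E'
from h import *
a=[]
for n in("wrist","scene"):
    im,d,m=snap(n); a.append(im if n=="wrist" else cv2.resize(im[140:300,230:430],(525,420)))
cv2.imwrite("pics/tip.png",cv2.resize(np.hstack(a),None,fx=.73,fy=.73)); print(robot.observe()['qpos'].round(2))
E
```

```text
[ 0.02 -0.8   2.28  0.2   0.6  -1.8 ]
```

View pics/tip.png

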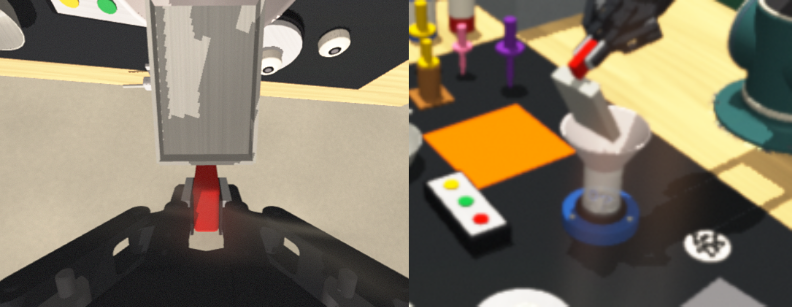

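The tray is empty. Back off upwards, then level it.

```bash
python3 go.py .61 .082 .36 98.8 -40;python3 go.py .633 .085 .30 98.8 0
```

```text
t 31.42 tcp [0.5458 0.0717 0.2999] F [ 0.2 -0.3 -1.1] gap 0.168 grip 78.2
offset [-0.557  0.002  0.193] calls 1 each [-0.557  0.002  0.193] angular [1.000e-04 1.215e-01 1.000e-04] rows>= 3.1
t 31.42 tcp [0.5458 0.0717 0.2999] F [ 0.2 -0.3 -1.1] gap 0.168 grip 78.2
offset [-0.277 -0.002  0.518] calls 1 each [-0.277 -0.002  0.518] angular [1.000e-04 3.438e-01 1.000e-04] rows>= 8.6
```

```bash

python3 -m crank '[{"offset":[-0.25,0,0.05],"angular":[0,0.0,0],"gripper":-1},{"offset":[-0.45,0,0.12],"angular":[0,0.04,0],"gripper":-1},{"offset":[-0.557,0,0.193],"angular":[0,0.08,0],"gripper":-1},{"offset":[-0.557,0,0.193],"angular":[0,0.12,0],"gripper":-1},{"offset":[-0.48,0,0.28],"angular":[0,0.16,0],"gripper":-1},{"offset":[-0.41,0,0.36],"angular":[0,0.2,0],"gripper":-1},{"offset":[-0.36,0,0.42],"angular":[0,0.24,0],"gripper":-1},{"offset":[-0.31,0,0.47],"angular":[0,0.28,0],"gripper":-1},{"offset":[-0.277,0,0.518],"angular":[0,0.32,0],"gripper":-1},{"offset":[-0.277,0,0.518],"angular":[0,0.344,0],"gripper":-1},{"offset":[-0.277,0,0.518],"angular":[0,0.344,0],"gripper":-1},{"offset":[-0.277,0,0.518],"angular":[0,0.344,0],"gripper":-1}]'
python3 - <<'E'
from h import *
a=[]
for n,(r0,r1,c0,c1) in(("wrist",(0,420,0,560)),("scene",(190,290,270,390)),("side",(150,250,180,300))):
    im,d,m=snap(n); np.savez(n+"_t.npz",im=im,d=d,m=np.array(m,dtype=object)); a.append(cv2.resize(im[r0:r1,c0:c1],(400,300)))
cv2.imwrite("pics/jar.png",np.vstack([np.hstack(a[:2]),np.hstack([a[2],a[2]*0])]))
E
python3 go.py .6268 .3543 .23 98.8
```

```text
t: 32.42
tcp_pos: [0.6339, 0.0854, 0.2988]
tcp_rot: [-0.077, 0.997, 0.0, -0.0]
force: [0.9, 0.2, -2.1]
finger_gap: 0.179
grasp_force: 78.1
t 32.57 tcp [0.6324 0.0851 0.3009] F [-1.2  0.3 -2.1] gap 0.173 grip 78.1
offset [-0.237  1.779  0.473] calls 2 each [-0.118  0.889  0.237] angular [-0.      0.001   0.0001] rows>= 6.7
```

View pics/jar.png

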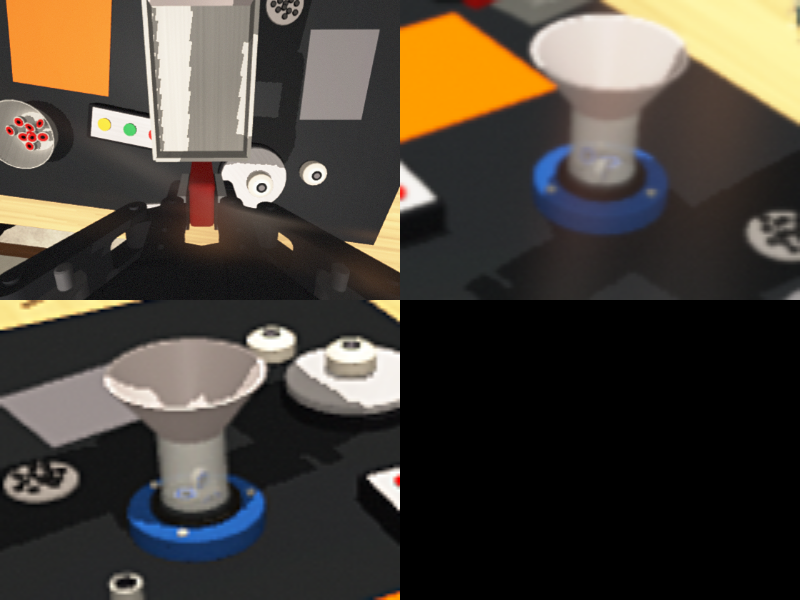

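The jar bottom shows bluish discs at (600,165) in the scene crop and (190,485) in the side crop, with none on the orange pad. The grey pad is now unobstructed, so I measure it for placing.

```bash
python3 - <<'E'
from h import *
for n in("wrist_t","scene_t","side_t"):
    z=np.load(n+".npz",allow_pickle=True); im,d,m=z['im'],z['d'],z['m'].item(); P=cloud(m,d)
    S=im.max(2).astype(int)-im.min(2); 
    k=(abs(P[...,0]-.5)<.13)&(abs(P[...,1]-.34)<.12)&(im.mean(2)>100)&(S<60)&(P[...,2]<.012)
    k=cv2.morphologyEx(k.astype(np.uint8),cv2.MORPH_OPEN,np.ones((3,3)))
    nn,l,st,c=cv2.connectedComponentsWithStats(k); i=1+st[1:,4].argmax()
    cn=max(cv2.findContours((l==i).astype(np.uint8),0,1)[0],key=len)[:,0]
    g=np.array([plane(m,a,b,.0017)[:2]*1000 for a,b in cn]).astype(np.float32); (cx,cy),(w,h),an=cv2.minAreaRect(g)
    q=np.array([plane(m,a,b,.0017)[:2]*1000 for b,a in np.argwhere(l==i)]); print(n,st[i],'rect',round(cx,1),round(cy,1),round(w,1),round(h,1),round(an,2),'centroid',q.mean(0).round(1),'z',np.nanmedian(P[l==i][:,2]).round(4))
im,d,m=snap("wrist"); hs=0
from bear import bearings; bearings(im,d,m)
E
```

```text
wrist_t [  420    41   111   127 11550] rect 498.7 339.6 170.1 130.6 8.7 centroid [494.2 339. ] z 0.0022
scene_t [ 353  286   77   58 2375] rect 499.5 340.6 170.3 130.7 9.11 centroid [503.  342.8] z -0.0001
side_t [180 173  40  26 593] rect 476.1 336.5 122.4 130.5 9.3 centroid [466.7 335.5] z 0.0015
```

```bash

python3 -m crank '[{"offset":[0.05,0.2,0],"angular":[0,0,0],"gripper":-1},{"offset":[0.1,0.4,0],"angular":[0,0,0],"gripper":-1},{"offset":[0.12,0.6,0],"angular":[0,0,0],"gripper":-1},{"offset":[0.12,0.8,0],"angular":[0,0,0],"gripper":-1},{"offset":[0.12,0.9,0.1],"angular":[0,0,0],"gripper":-1},{"offset":[0.12,0.9,0.3],"angular":[0,0,0],"gripper":-1},{"offset":[0.12,0.9,0.3],"angular":[0,0,0],"gripper":-1}]'
python3 -m crank '[{"offset":[0.05,0.2,0.1],"angular":[0,0,0],"gripper":-1},{"offset":[0.1,0.4,0.2],"angular":[0,0,0],"gripper":-1},{"offset":[0.11,0.6,0.4],"angular":[0,0,0],"gripper":-1},{"offset":[0.11,0.8,0.6],"angular":[0,0,0],"gripper":-1},{"offset":[0.11,0.9,0.8],"angular":[0,0,0],"gripper":-1},{"offset":[0.11,0.9,0.9],"angular":[0,0,0],"gripper":-1},{"offset":[0.11,0.9,0.9],"angular":[0,0,0],"gripper":-1},{"offset":[0.11,0.9,0.9],"angular":[0,0,0],"gripper":-1}]'
python3 - <<'E'
from h import *
im,d,m=snap("wrist"); P=cloud(m,d); cv2.imwrite("pics/w12.png",im); o=robot.observe()
y=np.radians(8.8);u=np.array([np.cos(y),np.sin(y)]);v=np.array([-u[1],u[0]]); q=P[...,:2]-o['tcp_pos'][:2]; a=q@u; b=q@v
f=(abs(b)<.025)&(a>-.115)&(a<-.03); print('floor z rel tcp',np.nanpercentile(P[f][:,2],[5,50,95])-o['tcp_pos'][2])
w=(abs(abs(b)-.036)<.01)&(a>-.115)&(a<-.03); 
A=P[f]; A=A[~np.isnan(A[:,0])]; aa=a[f][~np.isnan(P[f][:,0])]; print('pitch slope',np.polyfit(aa,A[:,2],1))
E
python3 go.py .5561 .3489 .04 98.8
```

```text
t: 33.2
tcp_pos: [0.5924, 0.216, 0.2498]
tcp_rot: [-0.078, 0.997, -0.001, -0.002]
force: [-0.9, 0.5, -3.8]
finger_gap: 0.174
grasp_force: 78.2
t: 33.87
tcp_pos: [0.5575, 0.3457, 0.1209]
tcp_rot: [-0.077, 0.997, -0.0, 0.0]
force: [-0.5, 0.6, -1.7]
finger_gap: 0.176
grasp_force: 78.5
floor z rel tcp [-0.02855326 -0.02744133 -0.02633796]
pitch slope [-0.00138616  0.09468159]
t 33.92 tcp [0.5581 0.3459 0.1222] F [ 0.2 -0.9 -1.3] gap 0.169 grip 78.5
offset [0.011 0.022 0.548] calls 1 each [0.011 0.022 0.548] angular [ 0.0001  0.0006 -0.0002] rows>= 2.0
```

```bash

python3 -m crank '[{"offset":[0.011,0.022,0.1],"angular":[0,0,0],"gripper":-1},{"offset":[0.011,0.022,0.2],"angular":[0,0,0],"gripper":-1},{"offset":[0.011,0.022,0.3],"angular":[0,0,0],"gripper":-1},{"offset":[0.011,0.022,0.4],"angular":[0,0,0],"gripper":-1},{"offset":[0.011,0.022,0.48],"angular":[0,0,0],"gripper":-1},{"offset":[0.011,0.022,0.54],"angular":[0,0,0],"gripper":-1},{"offset":[0.011,0.022,0.54],"angular":[0,0,0],"gripper":-1},{"offset":[0.011,0.022,0.54],"angular":[0,0,0],"gripper":-1},{"offset":[0.011,0.022,0.54],"angular":[0,0,0],"gripper":-1}]'
python3 go.py .5561 .3489 .034 98.8
```

```text
t: 34.67
tcp_pos: [0.5554, 0.3499, 0.0399]
tcp_rot: [-0.077, 0.997, 0.0, 0.0]
force: [-0.7, -0.2, -2.0]
finger_gap: 0.175
grasp_force: 78.5
t 34.67 tcp [0.5554 0.3499 0.0399] F [-0.7 -0.2 -2. ] gap 0.175 grip 78.5
offset [-0.003 -0.008  0.039] calls 1 each [-0.003 -0.008  0.039] angular [0.0001 0.0003 0.0001] rows>= 0.1
```

```bash

python3 -m crank '[{"offset":[-0.004,-0.007,0.02],"angular":[0,0,0],"gripper":-1},{"offset":[-0.004,-0.007,0.035],"angular":[0,0,0],"gripper":-1},{"offset":[-0.004,-0.007,0.045],"angular":[0,0,0],"gripper":-1},{"offset":[-0.004,-0.007,0.05],"angular":[0,0,0],"gripper":-1},{"offset":[-0.004,-0.007,0.05],"angular":[0,0,0],"gripper":-1},{"offset":[-0.004,-0.007,0.05],"angular":[0,0,0],"gripper":-1}]'
python3 go.py .5561 .3489 .034 98.8
```

```text
t: 35.17
tcp_pos: [0.5558, 0.3488, 0.0317]
tcp_rot: [-0.077, 0.997, -0.0, 0.0]
force: [0.7, 0.3, -2.3]
finger_gap: 0.172
grasp_force: 78.5
t 35.17 tcp [0.5558 0.3488 0.0317] F [ 0.7  0.3 -2.3] gap 0.172 grip 78.5
offset [-0.002  0.    -0.015] calls 1 each [-0.002  0.    -0.015] angular [-0.      0.      0.0001] rows>= 0.1
```

```bash

python3 -m crank '[{"offset":[0,0,0.006],"angular":[0,0,0],"gripper":-1},{"offset":[0,0,0.01],"angular":[0,0,0],"gripper":-1},{"offset":[0,0,0.01],"angular":[0,0,0],"gripper":-1}]'
python3 -m crank '[{"offset":[0,0,0.006],"angular":[0,0,0],"gripper":-1},{"offset":[0,0,0.01],"angular":[0,0,0],"gripper":-1},{"offset":[0,0,0.01],"angular":[0,0,0],"gripper":-1}]'
```

```text
t: 35.42
tcp_pos: [0.5558, 0.3487, 0.03]
tcp_rot: [-0.077, 0.997, -0.0, -0.0]
force: [0.2, 0.9, -2.4]
finger_gap: 0.174
grasp_force: 78.5
t: 35.67
tcp_pos: [0.5561, 0.3489, 0.0298]
tcp_rot: [-0.077, 0.997, 0.0, 0.0]
force: [-3.0, -3.7, 8.9]
finger_gap: 0.176
grasp_force: 80.3
```

```bash

python3 -m crank '[{"offset":[0,0,-0.006],"angular":[0,0,0],"gripper":-0.6},{"offset":[0,0,-0.006],"angular":[0,0,0],"gripper":-0.4},{"offset":[0,0,-0.006],"angular":[0,0,0],"gripper":0},{"offset":[0,0,-0.006],"angular":[0,0,0],"gripper":0},{"offset":[0,0,-0.006],"angular":[0,0,0],"gripper":0},{"offset":[0,0,-0.1],"angular":[0,0,0],"gripper":0},{"offset":[0,0,-0.35],"angular":[0,0,0],"gripper":0},{"offset":[0,0,-0.6],"angular":[0,0,0],"gripper":0},{"offset":[0,0,-0.8],"angular":[0,0,0],"gripper":0},{"offset":[0,0,-0.8],"angular":[0,0,0],"gripper":0}]'
python3 -m crank '[{"offset":[0.2,-0.2,-0.2],"angular":[0,0,0],"gripper":0},{"offset":[0.4,-0.4,-0.5],"angular":[0,0,0],"gripper":0},{"offset":[0.6,-0.6,-0.7],"angular":[0,0,0],"gripper":0},{"offset":[0.6,-0.6,-0.7],"angular":[0,0,0],"gripper":0},{"offset":[0.6,-0.6,-0.7],"angular":[0,0,0],"gripper":0},{"offset":[0.6,-0.6,-0.7],"angular":[0,0,0],"gripper":0}]'
cat > padchk.py <<'E'
from h import *
z=snap("wrist"); im,d,m=z; cv2.imwrite("pics/w13.png",im); P=cloud(m,d); y=np.radians(8.8);u=np.array([np.cos(y),np.sin(y)]);v=np.array([-u[1],u[0]])
near=(abs(P[...,0]-.52)<.13)&(abs(P[...,1]-.34)<.11); hsv=cv2.cvtColor(im,cv2.COLOR_BGR2HSV); H,S,V=[hsv[...,i].astype(int) for i in range(3)]
red=((H<6)|(H>172))&(S>150)&near; t=P[red&(P[...,2]>.055)]; print('grip',cv2.minAreaRect(t[:,:2].astype(np.float32)*1000))
w=P[near&(P[...,2]>.014)&(P[...,2]<.021)&~red&(S<60)][:,:2]; a,b=w@u*1000,w@v*1000; k=a<(t[:,:2]@u).min()*1000-5
(cx,cy),s,an=cv2.minAreaRect(w[k].astype(np.float32)*1000); print('tray',round(cx,1),round(cy,1),s,an)
g=P[near&(abs(P[...,2]-.0017)<.004)&(S<60)&(V>125)][:,:2]; a,b=g@u*1000,g@v*1000
k=(abs(a-544)<100)&(abs(b-260)<80); print('pad u',np.percentile(a[k],[.3,99.7]).round(1),'v',np.percentile(b[k],[.3,99.7]).round(1)); print('scoop u v',np.array([cx,cy])@u,np.array([cx,cy])@v)
from scoop import *
E
sed -i '/from scoop/d' padchk.py; python3 padchk.py; python3 go.py .4897 .063 .33 98.8
```

```text
t: 36.5
tcp_pos: [0.5577, 0.3499, 0.1574]
tcp_rot: [-0.077, 0.997, 0.002, 0.004]
force: [0.3, -0.6, 1.2]
finger_gap: 0.495
grasp_force: 0.0
t: 37.0
tcp_pos: [0.4806, 0.2454, 0.2567]
tcp_rot: [-0.076, 0.997, 0.001, 0.002]
force: [0.4, 0.3, -0.2]
finger_gap: 0.501
grasp_force: 0.0
grip ((508.3409729003906, 311.5986328125), (148.0947723388672, 18.15109634399414), 41.68218994140625)
tray 437.2 330.4 (9.973223686218262, 76.057861328125) 9.32577896118164
pad u [459.8 629.1] v [194.3 323. ]
scoop u v 482.5456949528946 259.589361951245
t 37.05 tcp [0.4807 0.2459 0.2547] F [ 1.5 -0.1  0.3] gap 0.499 grip 0.0
offset [ 0.126 -1.214 -0.503] calls 2 each [ 0.063 -0.607 -0.251] angular [ 0.0002  0.0006 -0.    ] rows>= 4.7
```

View pics/w13.png

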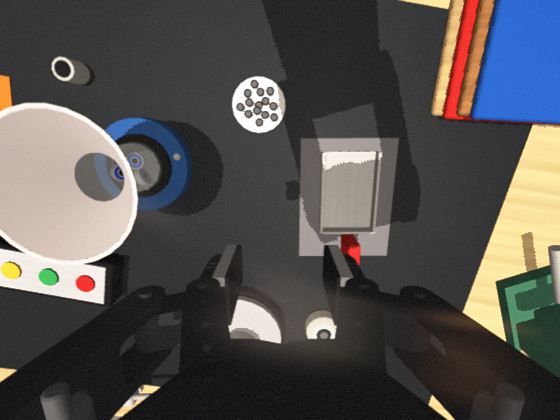

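The scoop stands centred on the pad at (348,190), matching the pad edges to under 1 mm. Discs show through the jar near (130,165), and I check them from above the funnel.

```bash

python3 -m crank '[{"offset":[0.03,-0.25,-0.25],"angular":[0,0,0],"gripper":0},{"offset":[0.06,-0.6,-0.5],"angular":[0,0,0],"gripper":0},{"offset":[0.09,-0.9,-0.5],"angular":[0,0,0],"gripper":0},{"offset":[0.1,-0.95,-0.5],"angular":[0,0,0],"gripper":0}]'
python3 -m crank '[{"offset":[0.02,-0.25,0],"angular":[0,0,0.02],"gripper":0},{"offset":[-0.35,-0.27,0],"angular":[0,0,0.049],"gripper":0},{"offset":[-0.35,-0.27,0],"angular":[0,0,0.049],"gripper":0},{"offset":[-0.35,-0.27,0],"angular":[0,0,0.049],"gripper":0},{"offset":[-0.35,-0.27,0],"angular":[0,0,0.049],"gripper":0}]'
python3 - <<'E'
from h import *; from bear import bearings
im,d,m=snap("wrist"); np.savez("w14.npz",im=im,d=d,m=np.array(m,dtype=object)); bearings(im,d,m)
u,v=map(int,proj(m,[.4897,.063,.04])); print(u,v); c=im[max(v-90,0):v+90,max(u-120,0):u+120]; cv2.imwrite("pics/jar2.png",cv2.resize(c,(720,540),interpolation=cv2.INTER_CUBIC))
E
python3 go.py .532 -.38 .30 90
```

```text
t: 37.38
tcp_pos: [0.4881, 0.1023, 0.329]
tcp_rot: [-0.078, 0.997, 0.0, -0.0]
force: [1.0, -0.2, -0.3]
finger_gap: 0.503
grasp_force: 0.0
t: 37.8
tcp_pos: [0.5465, 0.0712, 0.3267]
tcp_rot: [-0.0, 1.0, -0.0, -0.002]
force: [-0.7, 0.5, 0.6]
finger_gap: 0.501
grasp_force: 0.0
px [426.2 393.3] 212 plane [0.9877 0.3574 0.0085] cloud [ 1.5228  0.6514 -0.4616]
276 135
t 37.85 tcp [0.546  0.0714 0.3273] F [ 0.7 -0.4  0.5] gap 0.499 grip 0.0
offset [ 0.096 -3.009  0.182] calls 4 each [ 0.024 -0.752  0.046] angular [-0.     -0.0008  0.0003] rows>= 10.8
```

View pics/jar2.png

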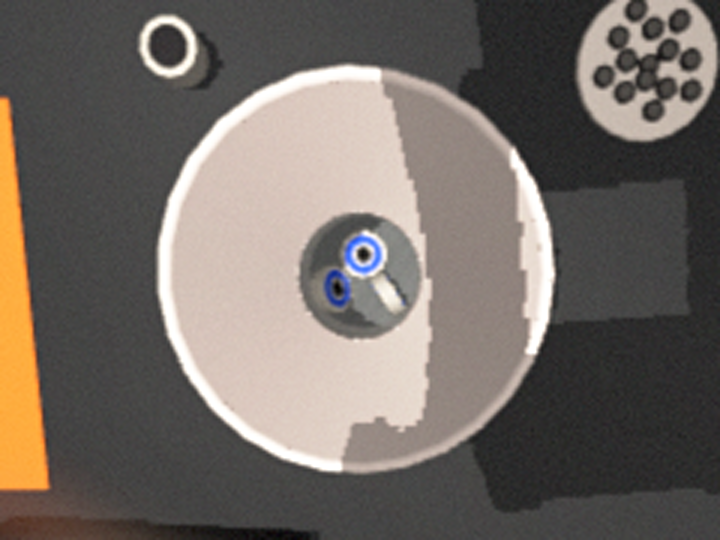

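Looking down the funnel, all three bearings are in the jar: two faces at (363,254) and (337,288), and one on edge at (390,292). On to the pick, with a look at the panel on the way.

```bash

cat > pads.py <<'E'
from h import *
im,d,m=snap("wrist"); P=cloud(m,d); hsv=cv2.cvtColor(im,cv2.COLOR_BGR2HSV); H,S,V=[hsv[...,i].astype(int) for i in range(3)]
near=(abs(P[...,0]-.66)<.05)&(abs(P[...,1]+.05)<.09)&(P[...,2]>.025)
for n,k in(('green',(H>45)&(H<80)),('yellow',(H>20)&(H<35)),('red',(H<6)|(H>172))):
    k=(k&(S>130)&near).astype(np.uint8); nn,l,st,c=cv2.connectedComponentsWithStats(k)
    if nn<2: print(n,'none'); continue
    i=1+st[1:,4].argmax(); cn=max(cv2.findContours((l==i).astype(np.uint8),0,1)[0],key=len)
    (u,v),ax,_=cv2.fitEllipse(cn); print(n,st[i,4],'px',round(u,1),round(v,1),'plane',plane(m,u,v,.038).round(4),'cloud med',np.nanmedian(P[l==i],0).round(4))
E
python3 -m crank '[{"offset":[0.3,-0.25,0],"angular":[0,0,0],"gripper":0},{"offset":[0.4,-0.5,0],"angular":[0,0,0],"gripper":0},{"offset":[0.4,-0.8,0],"angular":[0,0,0],"gripper":0},{"offset":[0.4,-0.8,0],"angular":[0,0,0],"gripper":0},{"offset":[0.4,-0.8,0],"angular":[0,0,0],"gripper":0},{"offset":[0.4,-0.8,0],"angular":[0,0,0],"gripper":0}]'
python3 pads.py
python3 -m crank '[{"offset":[0,-0.25,0],"angular":[0,0,0],"gripper":0},{"offset":[0,-0.5,0],"angular":[0,0,0],"gripper":0},{"offset":[0,-0.8,0],"angular":[0,0,0],"gripper":0},{"offset":[0,-0.8,0],"angular":[0,0,0],"gripper":0}]'
python3 -m crank '[{"offset":[0,-0.25,0],"angular":[0,0,0],"gripper":0},{"offset":[0,-0.5,0],"angular":[0,0,0],"gripper":0},{"offset":[0,-0.8,0],"angular":[0,0,0],"gripper":0},{"offset":[0,-0.8,0],"angular":[0,0,0],"gripper":0}]'
python3 -m crank '[{"offset":[0,-0.25,0],"angular":[0,0,0],"gripper":0},{"offset":[0,-0.5,0],"angular":[0,0,0],"gripper":0},{"offset":[0,-0.8,0],"angular":[0,0,0],"gripper":0},{"offset":[0,-0.8,0],"angular":[0,0,0],"gripper":0},{"offset":[0,-0.8,0],"angular":[0,0,0],"gripper":0},{"offset":[0,-0.8,0],"angular":[0,0,0],"gripper":0}]'
cat > pick.py <<'E'
from h import *
im,d,m=snap("wrist"); cv2.imwrite("pics/pick.png",im); np.savez("pick.npz",im=im,d=d,m=np.array(m,dtype=object)); P=cloud(m,d); hsv=cv2.cvtColor(im,cv2.COLOR_BGR2HSV); H,S,V=[hsv[...,i].astype(int) for i in range(3)]
k=(H>19)&(H<36)&(S>130)&(abs(P[...,0]-.53)<.05)&(abs(P[...,1]+.415)<.05)
t=P[k&(P[...,2]>.116)]; print('top',len(t),t.mean(0).round(4),cv2.minEnclosingCircle(t[:,:2].astype(np.float32)*1000), t[:,2].max())
c=P[k&(P[...,2]>.072)&(P[...,2]<.09)]; 
if len(c)>5: print('collar',len(c),c.mean(0).round(4),cv2.minEnclosingCircle(c[:,:2].astype(np.float32)*1000))
print(robot.observe()['tcp_pos'])
E
python3 pick.py
```

```text
t: 38.35
tcp_pos: [0.4854, -0.0492, 0.3286]
tcp_rot: [0.0, 1.0, 0.0, 0.0]
force: [1.1, -0.1, 0.2]
finger_gap: 0.498
grasp_force: 0.0
green none
yellow 145 px 249.2 277.6 plane [ 0.6573 -0.1038  0.038 ] cloud med [ 0.6572 -0.104   0.0384]
red 147 px 309.4 280.2 plane [ 0.6623 -0.004   0.038 ] cloud med [ 0.662  -0.0045  0.0384]
t: 38.73
tcp_pos: [0.4858, -0.1724, 0.3279]
tcp_rot: [0.001, 1.0, -0.0, -0.001]
force: [1.1, 0.0, 0.3]
finger_gap: 0.505
grasp_force: 0.0
t: 39.07
tcp_pos: [0.486, -0.2926, 0.3274]
tcp_rot: [0.001, 1.0, -0.0, -0.001]
force: [0.8, -0.3, -0.7]
finger_gap: 0.491
grasp_force: 0.0
t: 39.57
tcp_pos: [0.4866, -0.408, 0.3282]
tcp_rot: [-0.0, 1.0, 0.0, -0.0]
force: [0.7, 0.5, -0.6]
finger_gap: 0.498
grasp_force: 0.0
top 169 [ 0.529  -0.4132  0.1291] ((509.9371643066406, -426.91754150390625), 34.50339126586914) 0.38851866700125304
collar 418 [ 0.5262 -0.4127  0.0814] ((532.0033569335938, -413.0736999511719), 20.874895095825195)
[ 0.48656538 -0.40763757  0.32863995]
```

View pics/pick.png

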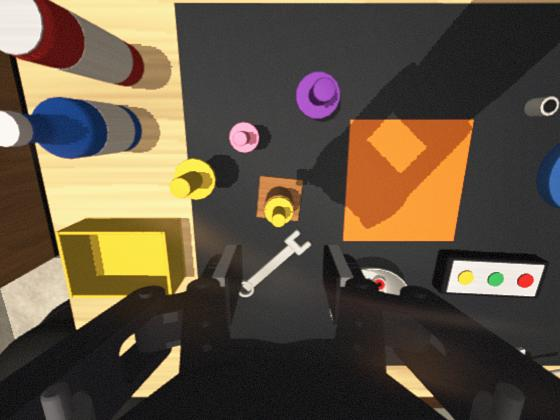

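The small yellow pick hangs in the wooden stand at (278,210). The pink, purple and larger yellow picks at (244,137), (318,95) and (193,180) are clear of the grasp. The spanner lies below at (275,265).

```bash
python3 - <<'E'
from h import *
z=np.load("pick.npz",allow_pickle=True); im,d,m=z['im'],z['d'],z['m'].item(); P=cloud(m,d); hsv=cv2.cvtColor(im,cv2.COLOR_BGR2HSV)
print(hsv[279,495],P[279,495])
H,S,V=[hsv[...,i].astype(int) for i in range(3)]
for n,k in(('g',(H>45)&(H<95)&(S>90)),('y',(H>20)&(H<35)&(S>130)),('r',((H<6)|(H>172))&(S>130))):
    k=k.copy(); k[:,:450]=0; k[:262]=0; k[300:]=0; k[:,545:]=0; v,u=np.nonzero(k); print(n,len(u),plane(m,u.mean(),v.mean(),.038).round(4),np.nanmedian(P[k],0).round(4))
H=(P[...,2]<.13)&(P[...,2]>.11)&(abs(P[...,0]-.532)<.02)&(abs(P[...,1]+.413)<.02); t=P[H]; print('top',len(t),np.percentile(t[:,2],90),cv2.minEnclosingCircle(t[:,:2].astype(np.float32)*1000))
E
python3 go.py .532 -.413 .15 90
```

```text
[ 66 165 198] [ 0.66142993 -0.05448293  0.03741654]
g 165 [ 0.661  -0.0545  0.038 ] [ 0.6606 -0.0556  0.0389]
y 165 [ 0.658  -0.1044  0.038 ] [ 0.6575 -0.1051  0.0387]
r 172 [ 0.6636 -0.0046  0.038 ] [ 0.6629 -0.0056  0.0389]
top 183 0.12445787835967474 ((530.9590454101562, -412.31817626953125), 8.933757781982422)
t 39.62 tcp [ 0.4866 -0.4076  0.3286] F [-0.2  0.2  0.6] gap 0.498 grip 0.0
offset [-0.303 -0.037  1.191] calls 2 each [-0.151 -0.018  0.595] angular [ 0.0001 -0.      0.0005] rows>= 4.4
```

```bash

python3 -m crank '[{"offset":[-0.2,-0.02,0.2],"angular":[0,0,0],"gripper":0},{"offset":[-0.3,-0.034,0.45],"angular":[0,0,0],"gripper":0},{"offset":[-0.3,-0.034,0.7],"angular":[0,0,0],"gripper":0},{"offset":[-0.3,-0.034,0.95],"angular":[0,0,0],"gripper":0},{"offset":[-0.3,-0.034,0.95],"angular":[0,0,0],"gripper":0},{"offset":[-0.3,-0.034,0.95],"angular":[0,0,0],"gripper":0},{"offset":[-0.3,-0.034,0.95],"angular":[0,0,0],"gripper":0}]'
python3 go.py .5315 -.4127 .0875 90
```

```text
t: 40.2
tcp_pos: [0.5317, -0.4138, 0.1895]
tcp_rot: [-0.0, 1.0, -0.001, 0.001]
force: [-0.4, -0.0, 1.6]
finger_gap: 0.498
grasp_force: 0.0
t 40.2 tcp [ 0.5317 -0.4138  0.1895] F [-0.4 -0.   1.6] gap 0.498 grip 0.0
offset [0.003 0.009 0.68 ] calls 1 each [0.003 0.009 0.68 ] angular [-0.0006  0.0008  0.0003] rows>= 2.4
```

```bash

python3 -m crank '[{"offset":[0.002,0.008,0.15],"angular":[0,0,0],"gripper":0},{"offset":[0.002,0.008,0.3],"angular":[0,0,0],"gripper":0},{"offset":[0.002,0.008,0.45],"angular":[0,0,0],"gripper":0},{"offset":[0.002,0.008,0.58],"angular":[0,0,0],"gripper":0},{"offset":[0.002,0.008,0.67],"angular":[0,0,0],"gripper":0},{"offset":[0.002,0.008,0.67],"angular":[0,0,0],"gripper":0},{"offset":[0.002,0.008,0.67],"angular":[0,0,0],"gripper":0},{"offset":[0.002,0.008,0.67],"angular":[0,0,0],"gripper":-0.4},{"offset":[0.002,0.008,0.67],"angular":[0,0,0],"gripper":-0.8},{"offset":[0.002,0.008,0.67],"angular":[0,0,0],"gripper":-1},{"offset":[0.002,0.008,0.67],"angular":[0,0,0],"gripper":-1},{"offset":[0.002,0.008,0.67],"angular":[0,0,0],"gripper":-1},{"offset":[0.002,0.008,0.67],"angular":[0,0,0],"gripper":-1}]' 40
python3 go.py .5315 -.4127 .0875 90
```

```text
t: 41.28
tcp_pos: [0.5312, -0.4135, 0.0879]
tcp_rot: [-0.0, 1.0, -0.001, 0.001]
force: [-0.5, 0.5, 5.6]
finger_gap: 0.199
grasp_force: 38.9
t 41.28 tcp [ 0.5312 -0.4135  0.0879] F [-0.5  0.5  5.6] gap 0.199 grip 38.9
offset [-0.002  0.005  0.002] calls 1 each [-0.002  0.005  0.002] angular [-0.0006  0.0007  0.    ] rows>= 0.0
```

```bash

python3 -m crank '[{"offset":[0,0,-0.1],"angular":[0,0,0],"gripper":-1},{"offset":[0,0,-0.3],"angular":[0,0,0],"gripper":-1},{"offset":[0,0,-0.5],"angular":[0,0,0],"gripper":-1},{"offset":[0,0,-0.7],"angular":[0,0,0],"gripper":-1},{"offset":[0,0,-0.85],"angular":[0,0,0],"gripper":-1},{"offset":[0,0,-0.85],"angular":[0,0,0],"gripper":-1},{"offset":[0,0,-0.85],"angular":[0,0,0],"gripper":-1}]'
python3 -m crank '[{"offset":[-0.1,0.2,0],"angular":[0,0,0],"gripper":-1},{"offset":[-0.2,0.4,0],"angular":[0,0,0],"gripper":-1},{"offset":[-0.3,0.6,0],"angular":[0,0,0],"gripper":-1},{"offset":[-0.4,0.8,0],"angular":[0,0,0],"gripper":-1},{"offset":[-0.4,0.8,0],"angular":[0,0,0],"gripper":-1}]'
python3 -m crank '[{"offset":[-0.1,0.2,0],"angular":[0,0,0],"gripper":-1},{"offset":[-0.2,0.4,0],"angular":[0,0,0],"gripper":-1},{"offset":[-0.3,0.6,0],"angular":[0,0,0],"gripper":-1},{"offset":[-0.4,0.8,0],"angular":[0,0,0],"gripper":-1},{"offset":[-0.4,0.8,0],"angular":[0,0,0],"gripper":-1}]'
python3 -m crank '[{"offset":[-0.03,0.2,0],"angular":[0,0,0],"gripper":-1},{"offset":[-0.06,0.4,0],"angular":[0,0,0],"gripper":-1},{"offset":[-0.06,0.6,0],"angular":[0,0,0],"gripper":-1},{"offset":[-0.06,0.78,0],"angular":[0,0,0],"gripper":-1},{"offset":[-0.06,0.78,0],"angular":[0,0,0],"gripper":-1},{"offset":[-0.06,0.78,0],"angular":[0,0,0],"gripper":-1},{"offset":[-0.06,0.78,0],"angular":[0,0,0],"gripper":-1}]'
python3 - <<'E'
from h import *
o=robot.observe()
# yellow pick in wrist+scene+side: check tip/uprightness by depth
for n in("scene","side"):
    im,d,m=snap(n); P=cloud(m,d); hsv=cv2.cvtColor(im,cv2.COLOR_BGR2HSV); H,S,V=[hsv[...,i].astype(int) for i in range(3)]
    p=o['tcp_pos']; k=(H>18)&(H<36)&(S>130)&(abs(P[...,0]-p[0])<.04)&(abs(P[...,1]-p[1])<.04)&(P[...,2]>.06)
    q=P[k]; v,u=np.nonzero(k)
    if len(q)<5: print(n,len(q)); continue
    for a,b in((0,.03),(.03,.06),(.06,.075)):
        s=q[(q[:,2]-q[:,2].min()>=a)&(q[:,2]-q[:,2].min()<b)]; print(n,len(s),(s.mean(0)-p).round(4),'zmin rel',(q[:,2].min()-p[2]).round(4))
print(o['tcp_pos'],o['finger_gap'])
E
python3 go.py .6603 -.0543 .125 90
```

```text
t: 41.87
tcp_pos: [0.5309, -0.4133, 0.2163]
tcp_rot: [-0.0, 1.0, -0.001, 0.001]
force: [0.2, -0.3, -0.9]
finger_gap: 0.197
grasp_force: 39.1
t: 42.28
tcp_pos: [0.5922, -0.2884, 0.2127]
tcp_rot: [-0.002, 1.0, 0.001, -0.0]
force: [-0.6, -0.3, -0.8]
finger_gap: 0.202
grasp_force: 39.2
t: 42.7
tcp_pos: [0.652, -0.1685, 0.2125]
tcp_rot: [-0.002, 1.0, 0.001, -0.0]
force: [0.4, 1.0, -0.8]
finger_gap: 0.197
grasp_force: 39.3
t: 43.28
tcp_pos: [0.6593, -0.0565, 0.2129]
tcp_rot: [-0.0, 1.0, -0.0, -0.0]
force: [0.8, -0.1, -1.2]
finger_gap: 0.198
grasp_force: 39.3
scene 17 [ 0.0011  0.0032 -0.0514] zmin rel -0.0693
scene 40 [ 0.0024  0.0069 -0.0171] zmin rel -0.0693
scene 50 [ 0.0057  0.0058 -0.0064] zmin rel -0.0693
side 25 [-0.0021 -0.0029 -0.054 ] zmin rel -0.0716
side 29 [-0.0023 -0.0061 -0.0272] zmin rel -0.0716
side 84 [-0.0058 -0.0061 -0.0062] zmin rel -0.0716
[ 0.65932    -0.05645215  0.21285474] 0.1976633886547608
t 43.38 tcp [ 0.6594 -0.057   0.213 ] F [ 0.4 -0.1 -0.5] gap 0.2 grip 39.3
offset [-0.006  0.018  0.586] calls 1 each [-0.006  0.018  0.586] angular [-0.     -0.0001 -0.0003] rows>= 2.1
```

The pick is upright with its tip about 72 mm below the TCP. Lower over green.

```bash

python3 -m crank '[{"offset":[-0.006,0.018,0.15],"angular":[0,0,0],"gripper":-1},{"offset":[-0.006,0.018,0.3],"angular":[0,0,0],"gripper":-1},{"offset":[-0.006,0.018,0.45],"angular":[0,0,0],"gripper":-1},{"offset":[-0.006,0.018,0.58],"angular":[0,0,0],"gripper":-1},{"offset":[-0.006,0.018,0.62],"angular":[0,0,0],"gripper":-1},{"offset":[-0.006,0.018,0.62],"angular":[0,0,0],"gripper":-1},{"offset":[-0.006,0.018,0.62],"angular":[0,0,0],"gripper":-1},{"offset":[-0.006,0.018,0.62],"angular":[0,0,0],"gripper":-1}]'
python3 go.py .6603 -.0543 .1095 90
```

```text
t: 44.05
tcp_pos: [0.661, -0.0537, 0.1219]
tcp_rot: [0.0, 1.0, -0.0, 0.001]
force: [-0.5, -0.2, -0.3]
finger_gap: 0.198
grasp_force: 39.3
t 44.05 tcp [ 0.661  -0.0537  0.1219] F [-0.5 -0.2 -0.3] gap 0.198 grip 39.3
offset [ 0.005 -0.004  0.083] calls 1 each [ 0.005 -0.004  0.083] angular [-0.0001  0.0006 -0.0001] rows>= 0.3
```

```bash

python3 -m crank '[{"offset":[0.004,-0.003,0.03],"angular":[0,0,0],"gripper":-1},{"offset":[0.004,-0.003,0.06],"angular":[0,0,0],"gripper":-1},{"offset":[0.004,-0.003,0.06],"angular":[0,0,0],"gripper":-1}]'
python3 -m crank '[{"offset":[0,0,0.012],"angular":[0,0,0],"gripper":-1},{"offset":[0,0,0.012],"angular":[0,0,0],"gripper":-1},{"offset":[0,0,0.012],"angular":[0,0,0],"gripper":-1}]'
python3 -m crank '[{"offset":[0,0,0.01],"angular":[0,0,0],"gripper":-1},{"offset":[0,0,0.01],"angular":[0,0,0],"gripper":-1},{"offset":[0,0,0.01],"angular":[0,0,0],"gripper":-1}]'
```

```text
t: 44.3
tcp_pos: [0.6596, -0.0537, 0.1105]
tcp_rot: [-0.0, 1.0, 0.0, -0.0]
force: [-0.6, 0.1, -0.3]
finger_gap: 0.197
grasp_force: 39.3
t: 44.55
tcp_pos: [0.6599, -0.0537, 0.1096]
tcp_rot: [-0.0, 1.0, -0.0, 0.0]
force: [-0.2, 0.6, 1.6]
finger_gap: 0.197
grasp_force: 39.5
t: 44.8
tcp_pos: [0.6599, -0.0537, 0.1081]
tcp_rot: [-0.0, 1.0, -0.0, 0.0]
force: [-0.4, 0.9, 3.5]
finger_gap: 0.2
grasp_force: 39.7
```

```bash

python3 -m crank '[{"offset":[0,0,0.008],"angular":[0,0,0],"gripper":-1},{"offset":[0,0,0.008],"angular":[0,0,0],"gripper":-1},{"offset":[0,0,0.008],"angular":[0,0,0],"gripper":-1}]'
python3 -c "
from h import *
im,d,m=snap('side');P=cloud(m,d);print(im[int(proj(m,[.6603,-.0543,.0385])[1]),int(proj(m,[.6603,-.0543,.0385])[0])]);cv2.imwrite('pics/press.png',im)"
python3 -m crank '[{"offset":[0,0,-0.03],"angular":[0,0,0],"gripper":-1},{"offset":[0,0,-0.1],"angular":[0,0,0],"gripper":-1},{"offset":[0,0,-0.14],"angular":[0,0,0],"gripper":-1},{"offset":[0,0,-0.14],"angular":[0,0,0],"gripper":-1},{"offset":[0,0,-0.14],"angular":[0,0,0],"gripper":-1}]'
python3 go.py .6575 -.1042 .115 90
```

```text
t: 45.05
tcp_pos: [0.6601, -0.0537, 0.1072]
tcp_rot: [-0.0, 1.0, -0.0, 0.0]
force: [-2.3, -0.7, 5.5]
finger_gap: 0.199
grasp_force: 40.2
[15 98 81]
t: 45.52
tcp_pos: [0.66, -0.0537, 0.1283]
tcp_rot: [-0.0, 1.0, -0.0, 0.0]
force: [0.0, 0.9, -1.2]
finger_gap: 0.199
grasp_force: 39.5
t 45.52 tcp [ 0.66   -0.0537  0.1283] F [ 0.   0.9 -1.2] gap 0.199 grip 39.5
offset [ 0.017 -0.337  0.089] calls 1 each [ 0.017 -0.337  0.089] angular [-0.      0.0003  0.    ] rows>= 1.3
```

```bash

python3 -m crank '[{"offset":[0.008,-0.15,0],"angular":[0,0,0],"gripper":-1},{"offset":[0.017,-0.3,0],"angular":[0,0,0],"gripper":-1},{"offset":[0.017,-0.337,0],"angular":[0,0,0],"gripper":-1},{"offset":[0.017,-0.337,0],"angular":[0,0,0],"gripper":-1},{"offset":[0.017,-0.337,0],"angular":[0,0,0],"gripper":-1}]'
python3 go.py .6575 -.1042 .115 90
python3 -m crank '[{"offset":[0,0,0.05],"angular":[0,0,0],"gripper":-1},{"offset":[0,0,0.1],"angular":[0,0,0],"gripper":-1},{"offset":[0,0,0.115],"angular":[0,0,0],"gripper":-1},{"offset":[0,0,0.125],"angular":[0,0,0],"gripper":-1},{"offset":[0,0,0.132],"angular":[0,0,0],"gripper":-1},{"offset":[0,0,0.134],"angular":[0,0,0],"gripper":-1},{"offset":[0,0,0.134],"angular":[0,0,0],"gripper":-1}]'
```

```text
t: 45.93
tcp_pos: [0.6571, -0.1041, 0.1273]
tcp_rot: [0.0, 1.0, 0.0, -0.0]
force: [0.5, -0.2, -1.0]
finger_gap: 0.196
grasp_force: 39.5
t 45.93 tcp [ 0.6571 -0.1041  0.1273] F [ 0.5 -0.2 -1. ] gap 0.196 grip 39.5
offset [-0.002 -0.001  0.082] calls 1 each [-0.002 -0.001  0.082] angular [ 0.0001 -0.0002 -0.0002] rows>= 0.3
t: 46.52
tcp_pos: [0.6574, -0.104, 0.1079]
tcp_rot: [-0.0, 1.0, 0.0, 0.0]
force: [-0.4, 1.4, 4.2]
finger_gap: 0.198
grasp_force: 39.8
```

```bash

python3 -m crank '[{"offset":[0,0,0.006],"angular":[0,0,0],"gripper":-1},{"offset":[0,0,0.006],"angular":[0,0,0],"gripper":-1},{"offset":[0,0,0.006],"angular":[0,0,0],"gripper":-1}]'
python3 -m crank '[{"offset":[0,0,-0.03],"angular":[0,0,0],"gripper":-1},{"offset":[0,0,-0.1],"angular":[0,0,0],"gripper":-1},{"offset":[0,0,-0.14],"angular":[0,0,0],"gripper":-1},{"offset":[0,0,-0.14],"angular":[0,0,0],"gripper":-1},{"offset":[-0.01,0.15,-0.14],"angular":[0,0,0],"gripper":-1},{"offset":[-0.02,0.35,-0.14],"angular":[0,0,0],"gripper":-1},{"offset":[-0.036,0.55,-0.14],"angular":[0,0,0],"gripper":-1},{"offset":[-0.036,0.663,-0.14],"angular":[0,0,0],"gripper":-1},{"offset":[-0.036,0.663,-0.14],"angular":[0,0,0],"gripper":-1},{"offset":[-0.036,0.663,-0.14],"angular":[0,0,0],"gripper":-1}]'
python3 go.py .6628 -.0045 .115 90
```

```text
t: 46.77
tcp_pos: [0.6575, -0.1042, 0.1072]
tcp_rot: [-0.0, 1.0, -0.0, 0.0]
force: [-1.8, 2.2, 6.0]
finger_gap: 0.198
grasp_force: 40.0
t: 47.6
tcp_pos: [0.6626, -0.0042, 0.1277]
tcp_rot: [-0.001, 1.0, -0.0, 0.0]
force: [0.5, -0.5, -0.9]
finger_gap: 0.198
grasp_force: 39.3
t 47.6 tcp [ 0.6626 -0.0042  0.1277] F [ 0.5 -0.5 -0.9] gap 0.198 grip 39.3
offset [-0.001 -0.002  0.085] calls 1 each [-0.001 -0.002  0.085] angular [-0.0001  0.      0.0005] rows>= 0.3
```

```bash

python3 -m crank '[{"offset":[0,0,0.05],"angular":[0,0,0],"gripper":-1},{"offset":[0,0,0.1],"angular":[0,0,0],"gripper":-1},{"offset":[0,0,0.115],"angular":[0,0,0],"gripper":-1},{"offset":[0,0,0.125],"angular":[0,0,0],"gripper":-1},{"offset":[0,0,0.134],"angular":[0,0,0],"gripper":-1},{"offset":[0,0,0.14],"angular":[0,0,0],"gripper":-1},{"offset":[0,0,0.14],"angular":[0,0,0],"gripper":-1},{"offset":[0,0,0.14],"angular":[0,0,0],"gripper":-1}]'
python3 -m crank '[{"offset":[0,0,-0.03],"angular":[0,0,0],"gripper":-1},{"offset":[0,0,-0.2],"angular":[0,0,0],"gripper":-1},{"offset":[0,0,-0.4],"angular":[0,0,0],"gripper":-1},{"offset":[0,0,-0.6],"angular":[0,0,0],"gripper":-1},{"offset":[0,0,-0.72],"angular":[0,0,0],"gripper":-1},{"offset":[0,0,-0.72],"angular":[0,0,0],"gripper":-1},{"offset":[0,0,-0.72],"angular":[0,0,0],"gripper":-1}]'
python3 go.py .5314 -.4133 .215 90
```

```text
t: 48.27
tcp_pos: [0.6628, -0.0053, 0.1073]
tcp_rot: [0.0, 1.0, -0.0, 0.0]
force: [-0.4, -2.1, 4.5]
finger_gap: 0.196
grasp_force: 39.9
t: 48.85
tcp_pos: [0.6629, -0.0048, 0.2157]
tcp_rot: [-0.0, 1.0, 0.0, 0.001]
force: [-0.3, -0.0, -0.7]
finger_gap: 0.197
grasp_force: 39.3
t 48.85 tcp [ 0.6629 -0.0048  0.2157] F [-0.3 -0.  -0.7] gap 0.197 grip 39.3
offset [ 0.877 -2.723  0.003] calls 3 each [ 0.292 -0.908  0.001] angular [0.     0.0006 0.    ] rows>= 10.3
```

```bash

python3 -m crank '[{"offset":[0.07,-0.23,0],"angular":[0,0,0],"gripper":-1},{"offset":[0.14,-0.46,0],"angular":[0,0,0],"gripper":-1},{"offset":[0.21,-0.69,0],"angular":[0,0,0],"gripper":-1},{"offset":[0.292,-0.908,0],"angular":[0,0,0],"gripper":-1}]'
python3 -m crank '[{"offset":[0.07,-0.23,0],"angular":[0,0,0],"gripper":-1},{"offset":[0.14,-0.46,0],"angular":[0,0,0],"gripper":-1},{"offset":[0.21,-0.69,0],"angular":[0,0,0],"gripper":-1},{"offset":[0.292,-0.908,0],"angular":[0,0,0],"gripper":-1}]'
python3 -m crank '[{"offset":[0.07,-0.23,0],"angular":[0,0,0],"gripper":-1},{"offset":[0.14,-0.46,0],"angular":[0,0,0],"gripper":-1},{"offset":[0.21,-0.69,0],"angular":[0,0,0],"gripper":-1},{"offset":[0.292,-0.908,0],"angular":[0,0,0],"gripper":-1},{"offset":[0.292,-0.908,0],"angular":[0,0,0],"gripper":-1},{"offset":[0.292,-0.908,0],"angular":[0,0,0],"gripper":-1},{"offset":[0.292,-0.908,0],"angular":[0,0,0],"gripper":-1},{"offset":[0.292,-0.908,0],"angular":[0,0,0],"gripper":-1}]'
python3 go.py .5312 -.4134 .18 90
```

```text
t: 49.18
tcp_pos: [0.6178, -0.1422, 0.2128]
tcp_rot: [-0.0, 1.0, 0.0, -0.001]
force: [1.0, -0.8, -0.3]
finger_gap: 0.199
grasp_force: 39.3
t: 49.52
tcp_pos: [0.5739, -0.2787, 0.2129]
tcp_rot: [0.0, 1.0, 0.001, -0.001]
force: [1.8, 1.0, -1.5]
finger_gap: 0.204
grasp_force: 39.3
t: 50.18
tcp_pos: [0.5316, -0.4124, 0.214]
tcp_rot: [-0.0, 1.0, 0.0, -0.0]
force: [-0.7, 0.0, 0.2]
finger_gap: 0.2
grasp_force: 39.4
t 50.18 tcp [ 0.5316 -0.4124  0.214 ] F [-0.7  0.   0.2] gap 0.2 grip 39.4
offset [ 0.002 -0.007  0.227] calls 1 each [ 0.002 -0.007  0.227] angular [ 0.0003 -0.0002  0.0003] rows>= 0.8
```

```bash

python3 -m crank '[{"offset":[0.002,-0.007,0.1],"angular":[0,0,0],"gripper":-1},{"offset":[0.002,-0.007,0.2],"angular":[0,0,0],"gripper":-1},{"offset":[0.002,-0.007,0.28],"angular":[0,0,0],"gripper":-1},{"offset":[0.002,-0.007,0.36],"angular":[0,0,0],"gripper":-1},{"offset":[0.002,-0.007,0.44],"angular":[0,0,0],"gripper":-1},{"offset":[0.002,-0.007,0.52],"angular":[0,0,0],"gripper":-1},{"offset":[0.002,-0.007,0.6],"angular":[0,0,0],"gripper":-1},{"offset":[0.002,-0.007,0.68],"angular":[0,0,0],"gripper":-1},{"offset":[0.002,-0.007,0.75],"angular":[0,0,0],"gripper":-1},{"offset":[0.002,-0.007,0.8],"angular":[0,0,0],"gripper":-1},{"offset":[0.002,-0.007,0.8],"angular":[0,0,0],"gripper":-1},{"offset":[0.002,-0.007,0.8],"angular":[0,0,0],"gripper":-1}]'
python3 go.py .5312 -.4134 .0885 90
```

```text
t: 51.18
tcp_pos: [0.5309, -0.4145, 0.0945]
tcp_rot: [-0.0, 1.0, 0.0, -0.0]
force: [0.3, 0.2, -0.3]
finger_gap: 0.199
grasp_force: 39.4
t 51.18 tcp [ 0.5309 -0.4145  0.0945] F [ 0.3  0.2 -0.3] gap 0.199 grip 39.4
offset [-0.002  0.007  0.04 ] calls 1 each [-0.002  0.007  0.04 ] angular [ 0.0001 -0.0001  0.    ] rows>= 0.1
```

```bash

python3 -m crank '[{"offset":[-0.002,0.007,0.015],"angular":[0,0,0],"gripper":-1},{"offset":[-0.002,0.007,0.03],"angular":[0,0,0],"gripper":-1},{"offset":[-0.002,0.007,0.038],"angular":[0,0,0],"gripper":-1},{"offset":[-0.002,0.007,0.038],"angular":[0,0,0],"gripper":-1}]'
python3 -m crank '[{"offset":[0,0,0],"angular":[0,0,0],"gripper":-0.55},{"offset":[0,0,0],"angular":[0,0,0],"gripper":-0.4},{"offset":[0,0,0],"angular":[0,0,0],"gripper":0},{"offset":[0,0,0],"angular":[0,0,0],"gripper":0},{"offset":[0,0,0],"angular":[0,0,0],"gripper":0},{"offset":[0,0,-0.1],"angular":[0,0,0],"gripper":0},{"offset":[0,0,-0.3],"angular":[0,0,0],"gripper":0},{"offset":[0,0,-0.6],"angular":[0,0,0],"gripper":0},{"offset":[0,0,-0.9],"angular":[0,0,0],"gripper":0},{"offset":[0,0,-0.9],"angular":[0,0,0],"gripper":0}]'
python3 -m crank '[{"offset":[0.2,0,-0.2],"angular":[0,0,0],"gripper":0},{"offset":[0.3,0,-0.5],"angular":[0,0,0],"gripper":0},{"offset":[0.3,0,-0.7],"angular":[0,0,0],"gripper":0},{"offset":[0.3,0,-0.7],"angular":[0,0,0],"gripper":0},{"offset":[0.3,0,-0.7],"angular":[0,0,0],"gripper":0},{"offset":[0.3,0,-0.7],"angular":[0,0,0],"gripper":0}]'
sed -i 's/\[\.\.\.,2\]>\.116)/[...,2]>.11)\&(P[...,2]<.14)/; s/t=P\[k&(P\[\.\.\.,2\]>\.116)\]/t=P[k\&(P[...,2]>.11)\&(P[...,2]<.14)]/' pick.py; python3 pick.py
python3 - <<'E'
from h import *
im,d,m=snap("scene"); cv2.imwrite("pics/end.png",im)
E
```

```text
t: 51.52
tcp_pos: [0.5313, -0.4134, 0.0889]
tcp_rot: [-0.0, 1.0, -0.0, -0.0]
force: [-0.1, -0.1, -1.0]
finger_gap: 0.198
grasp_force: 39.4
t: 52.35
tcp_pos: [0.5325, -0.4144, 0.2338]
tcp_rot: [-0.0, 1.0, -0.003, 0.004]
force: [0.9, -0.3, 1.5]
finger_gap: 0.498
grasp_force: 0.0
t: 52.85
tcp_pos: [0.4862, -0.4133, 0.3292]
tcp_rot: [0.0, 1.0, -0.0, 0.0]
force: [-0.3, -0.4, -0.1]
finger_gap: 0.501
grasp_force: 0.0
top 180 [ 0.5295 -0.4128  0.1219] ((530.7972412109375, -412.7911682128906), 8.741925239562988) 0.1251848493132009
collar 409 [ 0.5262 -0.4134  0.0815] ((532.1256103515625, -412.8896179199219), 20.84676170349121)
[ 0.48618433 -0.41319174  0.32821888]
```

View pics/end.png

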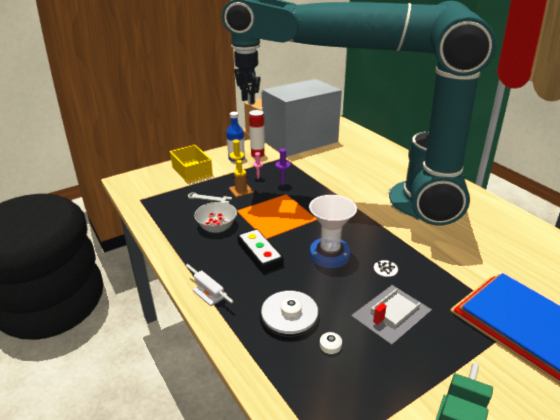

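The pick hangs in its stand at (240,180), back where it started. The scoop stands on its pad at (395,308), the orange pad is empty and nothing else has moved, so I hand in.

```bash
python3 -c "
from station import robot
print(robot.sign_off())"
```

```text
the job is handed in; nothing more can be done
None
```

I've handed the job in at about 53 s: all three bearings present are in the jar, the scoop is upright on its pad, green, yellow and red were each pressed at about 5–6 N, and the pick hangs in its stand.

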